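Fetch the lens from behind the jars and fit it in its stand

TASK

The small lens stands in the wooden tray behind two tall jars. First move both jars out of the way and stand them on the cork mat, then set the lens in the collar of the grey stand, turned so that its lug drops into the notch and it sits fully down. With the lens in place, put each jar back upright on the very spot in the tray that it came from, and do not disturb the mug or the dark stone.

Things in the scene. Friction and masses are not known exactly. Their poses are not given: they have to be found in the camera images.
- lens_cell: The small lens: an upright round dark steel barrel, 48 mm across and 32 mm tall, with a glass lens in its top. A bright rectangular lug 11 mm wide and 8 mm high sticks out of the barrel's foot, its end 34 mm from the axis. Origin: centre of the underside; z is up, +x points along the lug. Loose, about 80 g; grip the barrel above its lug and at least 14 mm above its underside, so that the fingers stay clear of the stand's collar.
- lid_jar: The wide jar: clear round jar with a broad red screw lid, 65 mm across the lid (60 mm across the body), 99 mm tall; the lid takes up the top 11 mm. Origin: centre of the underside, z up. Loose, about 0.3 kg. It can be gripped across the lid from above.
- slim_jar: The slim jar: amber glass round jar with a black cap, 52 mm across the body and 115 mm tall; the cap is 47 mm across and takes up the top 16 mm, a sloping shoulder lies below it, and the body is straight-sided up to 81 mm (grip it there, or across the cap). Origin: centre of the underside, z up. Loose, about 0.22 kg.
- tray: Low wooden tray, 160 x 176 mm, fixed. Its floor is 6 mm and its rim 12 mm above the worktop. Origin: centre of the underside; +x points to its back, where the lens stands (about 30 mm behind the centre); the jars stand on two round cork spots 70 mm across in the front half, 26 mm before the centre and 37 mm to either side (y = +-37 mm); which jar is on which side varies. The jars stand so close side by side that they must be gripped front to back (along the tray's x).
- stand: Lens stand: square grey base plate 120 x 120 x 12 mm, fixed, with a black round collar in the middle of it, 10 mm high, 55 mm inside and 67 mm outside diameter, open at one notch about 20 mm wide. Origin: centre of the plate's underside; +x points from the centre to the notch. The lens sits on the plate inside the collar, its underside 12 mm above the worktop, its lug in the notch.
- mat: Rectangular cork mat, 140 x 220 x 4 mm, fixed flat on the worktop. Origin: centre of the underside; x along its short side, y along its long side. There is room for both jars side by side along y.
- mug: Bystander: white mug with coloured dots and a handle, 88 mm tall; origin at its underside. Leave it alone.
- stone: Bystander: dark lump of stone, 66 x 90 x 36 mm; origin at the centre of its underside. Leave it alone.
Not all that is in view belongs to the job. What is shaped like the stand but blue is not meant.

How it is judged:
By the outcome, as a careful person would: the job done as asked, in the order asked, and still so for the second after the job is handed in, with the robot touching nothing.
It also fails if it takes over 120 s, if anything falls off the work surface, if the arm or the gripper's body presses on something with over 40 N, if the wrist force passes 120 N, or if a joint passes its speed limit or range.

ROBOT

A 6-joint arm with a two-finger parallel gripper is mounted at the origin on the work surface; the furniture and walls round the work are solid. World frame = base frame: x ahead of the robot, y to its left, z up, the work surface at z = 0. Lengths are in m, angles in rad, forces in N, time in s.
With the tool pointing down it reaches from about 0.3 to 0.875 m from the base axis. Payload 6.4 kg.
Tool frame: the origin (TCP) lies at the very end of the fingers, on their centre line; the grasp point (between the pads) lies 19 mm behind it; z points along the fingers, x is the direction in which the jaws open and shut, and the axes are right-handed (so a half turn about z gives the same grasp; the last joint's range is limited). The gripper opens to 85 mm and grips with 20 to 120 N. Pads are 22 mm wide; open, the fingers measure 114 mm over their backs; the gripper's body (76 mm by 85 mm) begins 54 mm behind the grasp point. The pads swing forward as they close: fully open they stand 13 mm farther back than shut.
Start: joints at [-1.468, 0.181, 1.607, -0, 1.354, -0.206], TCP at [0.175, -0.548, 0.199] pointing down, gripper open.
Joint ranges: [-2.99, 2.99], [-0.89, 2.07], [0.3, 2.58], [-1.14, 4.28], [0, 2.63], [-3.12, 3.12]. Speed limits (rad/s): [2.57, 2.57, 3.01, 3.14, 3.14, 3.14].

INTERFACE

Orientations are given as a unit quaternion [w, x, y, z].
In Python, from rig import manip, viewer gives the robot as it stands.
- The arm moves only by the tool send_rows, never from a script. Its argument "increments" is one flat list of numbers, 5 for each row, row after row: the closure, from -1 (fully open) to 1 (shut), then the shift along the world's x, y, z in cm, then the turn about the world's z in degrees. A call has 1 to 20 rows; each row is the pose to reach, as a shift and turn from the pose commanded when the call began; what a row does not reach only later rows make up. A row lasts 1/10 s, in which the tool goes at most 50 mm and 8.59 degrees, less where a joint would pass 70% of its speed; a pose out of reach is approached as far as the arm can. A call with a gripper value outside its range is refused whole. The fingers move at their own pace and stop on an object; "force" is the grip in N (left out, the last holds). Time passes only in rows, so rows that repeat a pose let the fingers close. It gives the time, the measured TCP pose, the force and the opening at its end, in the units of the state.
- manip.observe(): the state, without advancing time (a new reading comes with each control period).
- viewer.grab_frame(name): name is "scene" or "top" or "wrist"; returns the picture (480x640x3 uint8, blue, green, red); there is no depth.
- viewer.camera_params(name): a dict with "fx", "fy", "cx", "cy" (pixels), "xyz" and "rotation" of the camera in the world. Camera axes: x right, y down, z forward; pixel columns grow to the right and rows downward; lengths in m; the calibration is good to about 2 mm. A picture is of the moment at which its call begins: read the wrist's pose just before it. camera_params takes no time and is no camera call; for the wrist camera it gives the pose at the moment of the call.
- manip.job_done(): hands the job in, once; it reports no verdict.
The state is a dict: "t": time; "q": joint angles; "qvel": joint speeds; "joint_efforts": joint torques, N m; "ee_pos": TCP position; "orientation": TCP orientation; "wrist_force": force on the tool from outside, world axes, zero at the start; "torque": the same for the moment, N m; "opening": finger opening in m.
Only numpy, scipy, OpenCV 4.12 (cv2) and the standard library are available. Lean on these libraries where they do the work, as an engineer would, in place of code of your own. Each camera call takes 0.05 s, during which the arm holds its last target.

## Working session

There is one attempt and no reset: what is moved stays moved. The work goes in short steps, Python scripts to look and compute and a tool call to move; the robot and the scene stay as the last step left them, time stands still between calls to the robot, and variables do not carry over. Pictures are saved under pics/ and viewed, and the job is handed in when it is done.

Besides the shell and the picture viewer there is one more tool, called by a JSON object that holds its "method" and its "body". send_rows: Moves the arm, as the interface text tells. Its arguments: {"type":"object","properties":{"increments":{"type":"array","items":{"type":"number"}},"force":{"type":"number"}},"required":["increments"]}

```bash
ls; mkdir -p pics; python3 - <<'E'
from rig import manip, viewer
import cv2
for n in ("scene","top","wrist"):
    p=viewer.camera_params(n); print(n,p)
    cv2.imwrite(f"pics/{n}0.png",viewer.grab_frame(n))
print(manip.observe())
E
```

```text
pics
scene {'fx': 472.56171682061824, 'fy': 472.56171682061824, 'cx': 319.4259061077568, 'cy': 234.15415645437304, 'xyz': array([ 1.07528281, -0.42966542,  1.2408261 ]), 'rotation': array([-0.28431339,  0.88514432,  0.35067326, -0.112755  ])}
top {'fx': 471.52916986018664, 'fy': 471.52916986018664, 'cx': 316.1015540319472, 'cy': 237.48807406641302, 'xyz': array([0.30913851, 0.18821735, 1.62171009]), 'rotation': array([-0.04442261,  0.71371754, -0.69730928,  0.0489252 ])}
wrist {'fx': 380.21770853852234, 'fy': 380.21770853852234, 'cx': 318.996499936409, 'cy': 236.8135948786246, 'xyz': array([ 0.25117141, -0.5229786 ,  0.37277517]), 'rotation': array([ 0.12628622,  0.79727502, -0.58275253, -0.09382866])}
{'t': 0.15, 'q': array([-1.46829111e+00,  1.81392831e-01,  1.60774069e+00,  3.50840388e-06,
        1.35379110e+00, -2.06312166e-01]), 'qvel': array([-0.0008912 , -0.00279378, -0.0030501 , -0.0010757 ,  0.00147634,
        0.00060729]), 'joint_efforts': array([ 1.14780898e-03, -4.45256817e+01, -3.51694500e+01, -3.25021201e-04,
        5.78548468e-03,  3.56279784e-06]), 'ee_pos': array([ 0.17472571, -0.54734351,  0.1987967 ]), 'orientation': array([-4.95865573e-04,  8.07443768e-01, -5.89944165e-01, -4.44583571e-04]), 'wrist_force': array([0.09611079, 0.4149651 , 0.17636934]), 'torque': array([-0.00592088,  0.02202427,  0.01199513]), 'opening': 0.08565989692330832}
```

View pics/scene0.png

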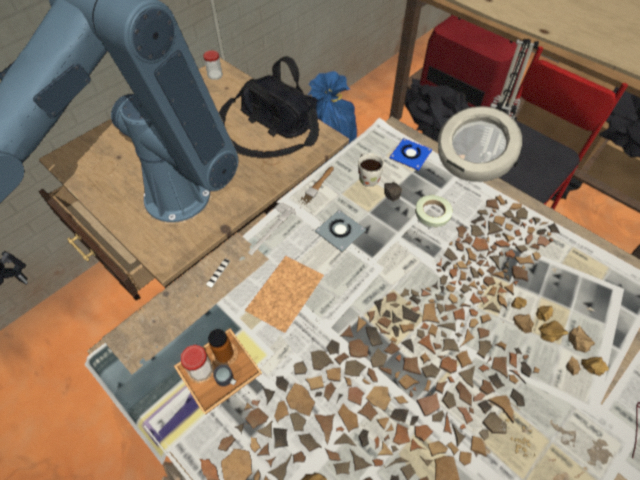

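View pics/top0.png

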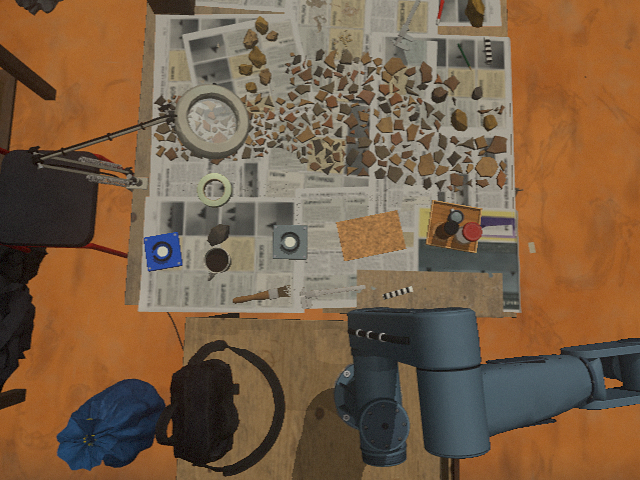

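View pics/wrist0.png

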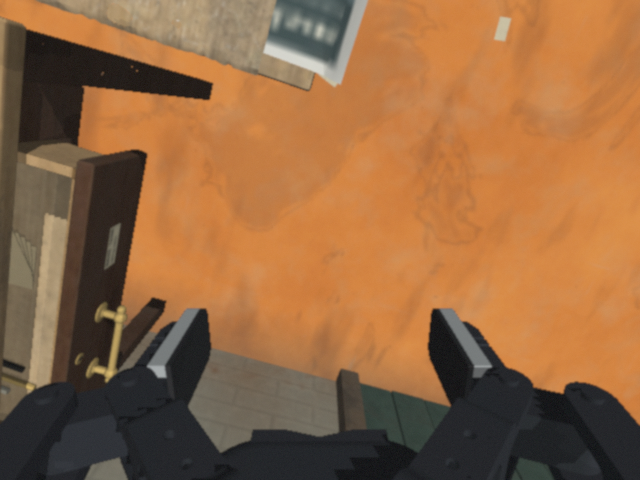

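Top view: the tray is at (454,226), with the red-lidded jar at (471,232), the slim jar at (447,230) and the lens near (457,216). The mat is at (372,236), the grey stand at (290,242), the blue decoy at (163,252), the mug at (217,260) and the stone at (218,234).

```bash
cat > h.py <<'E'
import numpy as np, cv2
from scipy.spatial.transform import Rotation as R
from rig import manip, viewer
def rot(p): return R.from_quat(np.roll(p["rotation"],-1)).as_matrix()
def bp(p,u,v,z):
    d=rot(p)@np.array([(u-p["cx"])/p["fx"],(v-p["cy"])/p["fy"],1.])
    c=np.array(p["xyz"]); return c+d*(z-c[2])/d[2]
def pj(p,X):
    X=np.atleast_2d(X); c=(X-np.array(p["xyz"]))@rot(p)
    return np.c_[p["fx"]*c[:,0]/c[:,2]+p["cx"],p["fy"]*c[:,1]/c[:,2]+p["cy"]]
def grab(n,f):
    p=viewer.camera_params(n); im=viewer.grab_frame(n); cv2.imwrite(f"pics/{f}.png",im)
    import pickle; pickle.dump(p,open(f"pics/{f}.pkl","wb")); return p,im
def load(f):
    import pickle; return pickle.load(open(f"pics/{f}.pkl","rb")),cv2.imread(f"pics/{f}.png")
def crop(im,u0,v0,u1,v1,s,f):
    cv2.imwrite(f"pics/{f}.png",cv2.resize(im[v0:v1,u0:u1],None,fx=s,fy=s,interpolation=cv2.INTER_CUBIC))
E
python3 - <<'E'
from h import *
im=cv2.imread("pics/top0.png"); p=viewer.camera_params("top")
crop(im,410,185,510,265,8,"c1"); crop(im,250,195,420,275,4.5,"c2")
sc=cv2.imread("pics/scene0.png"); crop(sc,165,320,265,410,6,"c3")
for n,u,v,z in [("tray",454,226,.012),("red",471,232,.099),("slim",447,230,.115),("lens",457,216,.038),("mat",372,236,.004),("stand",290,242,.012)]:
    print(n,bp(p,u,v,z).round(3))
E
```

```text
tray [ 0.575 -0.296  0.012]
red [ 0.542 -0.325  0.099]
slim [ 0.544 -0.242  0.115]
lens [ 0.605 -0.299  0.038]
mat [ 0.534 -0.013  0.004]
stand [0.505 0.27  0.012]
```

View pics/c1.png

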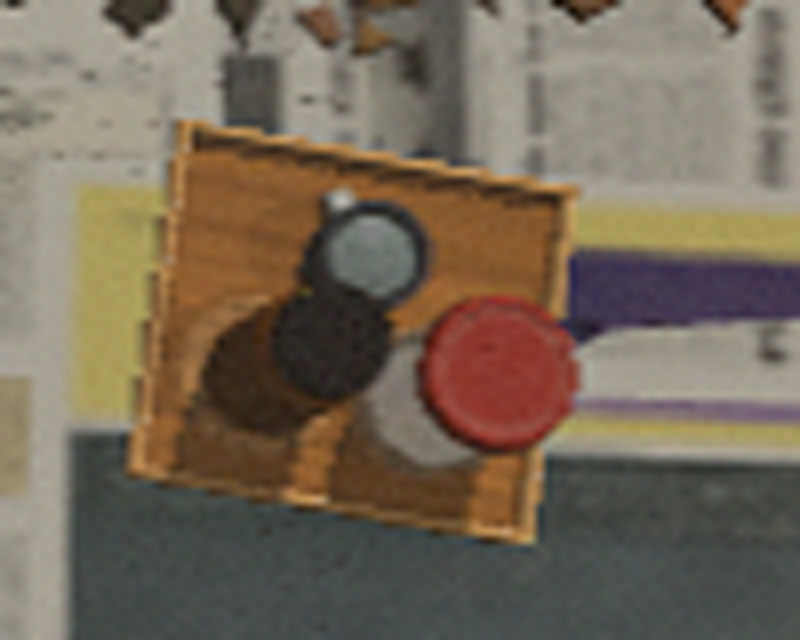

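View pics/c2.png

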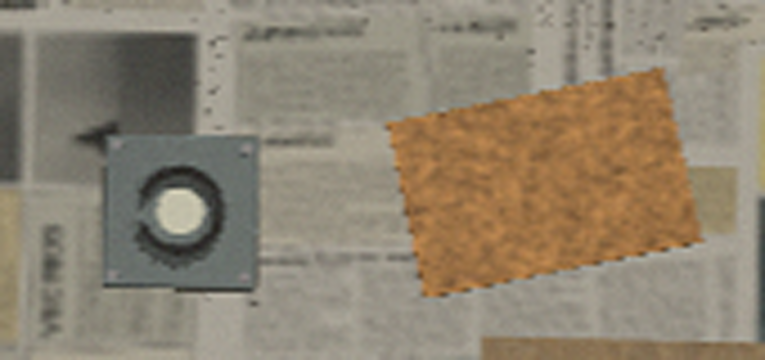

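View pics/c3.png

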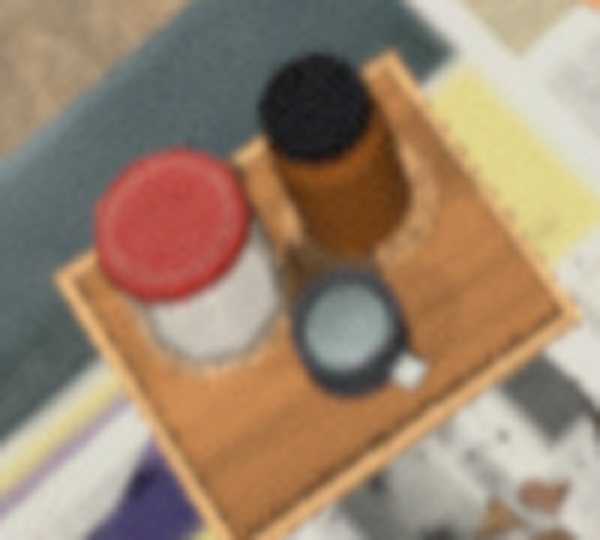

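```bash
python3 - <<'E'
from h import *
p=viewer.camera_params("top")
def C(l,ox,oy,s,z): return np.array([bp(p,u/s+ox,v/s+oy,z)[:2] for u,v in l])
t=C([(185,122),(578,188),(535,543),(130,477)],410,185,8,.012)
c=t.mean(0); print("tray",t.round(3),c.round(4))
bx=(t[0]+t[1]-t[2]-t[3])/2; by=(t[0]+t[3]-t[1]-t[2])/2
print(np.linalg.norm(bx),np.linalg.norm(by),np.degrees(np.arctan2(bx[1],bx[0])),np.degrees(np.arctan2(-by[0],by[1])))
print("jar tops",C([(331,343)],410,185,8,.121),C([(500,373)],410,185,8,.105),"lens",C([(372,252)],410,185,8,.036),"lug",C([(340,200)],410,185,8,.012))
a=np.arctan2(bx[1],bx[0]); M=np.array([[np.cos(a),-np.sin(a)],[np.sin(a),np.cos(a)]])
for y in(.037,-.037): print("spot",c+M@[-.026,y])
m=C([(390,123),(660,68),(703,240),(424,297)],250,195,4.5,.004);print("mat",m.round(3),m.mean(0))
e=m[1]-m[0];print(np.linalg.norm(e),np.linalg.norm(m[2]-m[1]),np.degrees(np.arctan2(e[1],e[0])))
s=C([(104,135),(258,135),(257,289),(104,286)],250,195,4.5,.012);print("stand",s.round(3),s.mean(0))
q=manip.observe();Rm=R.from_quat(np.roll(q["orientation"],-1)).as_matrix();print("tool x",Rm[:,0],"z",Rm[:,2])
E
```

```text
tray [[ 0.664 -0.225]
 [ 0.639 -0.396]
 [ 0.483 -0.373]
 [ 0.507 -0.199]] [ 0.5732 -0.2983]
0.15789793476498767 0.17435742067417745 -8.648849170221958 -8.17096280913052
jar tops [[ 0.5503237  -0.25475992]] [[ 0.5421777 -0.3282805]] lens [[ 0.60379119 -0.29801252]] lug [[ 0.63087645 -0.29180652]]
spot [ 0.55307498 -0.25780215]
spot [ 0.54194698 -0.33096066]
mat [[ 0.579  0.11 ]
 [ 0.627 -0.099]
 [ 0.494 -0.132]
 [ 0.445  0.082]] [ 0.53629291 -0.0096956 ]
0.21435354283065233 0.13755489963841808 -76.98274187687669
stand [[0.563 0.33 ]
 [0.566 0.212]
 [0.447 0.209]
 [0.447 0.326]] [0.50585923 0.26917309]
tool x [ 0.30393137 -0.95269304 -0.00130302] z [-1.32886466e-04  1.32532610e-03 -9.99999113e-01]
```

Lens candidates: the dark barrel in the tray at (457,216), the white discs inside the grey stand (290,242) and the blue stand (163,252), the pale ring at (214,188), and the lamp magnifier at (212,120). I choose (457,216): the crop shows it as a dark barrel with glass and a bright lug, and it measures about 30 mm behind the tray centre. Next I move the wrist camera over the tray.

{"method": "send_rows", "body": {"increments": [-1,5,3,8,8,-1,37,20,8,64,-1,37,20,8,64,-1,37,20,8,64,-1,37,20,8,64,-1,37,20,8,64,-1,37,20,8,64,-1,37,20,8,64,-1,37,20,8,64,-1,37,20,8,64,-1,37,20,8,64,-1,37,20,8,64,-1,37,20,8,64], "force": 40}}

```text
t: 1.45
ee_pos: [0.5436, -0.3487, 0.2792]
orientation: [-0.0, 0.997, -0.073, -0.0]
wrist_force: [-0.2, -0.5, 0.6]
opening: 0.0853
```

```bash
python3 - <<'E'
from h import *
p,im=grab("wrist","w1"); q=manip.observe(); print(q["t"],q["ee_pos"],q["q"],p)
Rm=R.from_quat(np.roll(q["orientation"],-1)).as_matrix();print("tool x ang",np.degrees(np.arctan2(Rm[1,0],Rm[0,0])))
E
```

```text
1.5 [ 0.54365496 -0.34875496  0.27938034] [-7.53693586e-01  2.86977779e-01  1.31910704e+00 -1.63504964e-04
  1.53584198e+00 -6.06685087e-01] {'fx': 380.21770853852234, 'fy': 380.21770853852234, 'cx': 318.996499936409, 'cy': 236.8135948786246, 'xyz': array([ 0.55585645, -0.26953506,  0.45330301]), 'rotation': array([ 0.1564559 ,  0.98492861, -0.07271434, -0.0122395 ])}
tool x ang -8.422636980771186
```

View pics/w1.png

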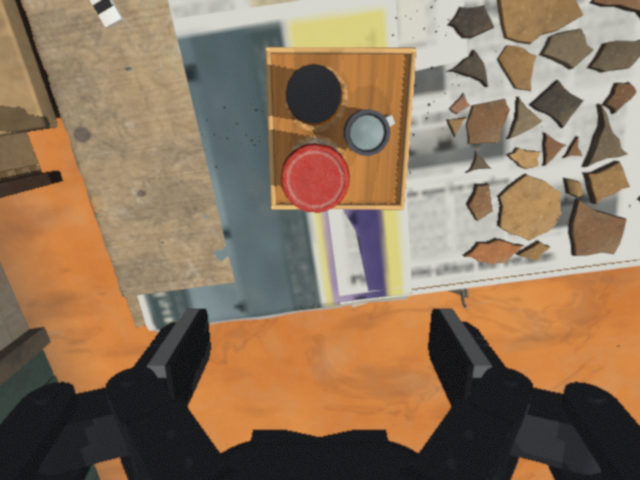

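Wrist view: black cap at (313,93), red lid at (316,178), lens at (367,132) with its lug at (389,121).

```bash
python3 - <<'E'
from h import *
p,im=load("w1")
hsv=cv2.cvtColor(im,cv2.COLOR_BGR2HSV)
def big(m,roi):
    k=np.zeros_like(m);u0,v0,u1,v1=roi;k[v0:v1,u0:u1]=m[v0:v1,u0:u1]
    k=cv2.morphologyEx(k,cv2.MORPH_OPEN,np.ones((3,3),np.uint8))
    c=max(cv2.findContours(k,0,1)[0],key=cv2.contourArea);h=cv2.convexHull(c);return h,cv2.fitEllipse(h)
red=((((hsv[...,0]<8)|(hsv[...,0]>170))&(hsv[...,1]>120)&(hsv[...,2]>80))*255).astype(np.uint8)
h,e=big(red,(270,130,370,215));print("red",e,bp(p,*e[0],.105))
blk=((im.max(2)<50)*255).astype(np.uint8)
h,e=big(blk,(275,55,350,130));print("cap",e,bp(p,*e[0],.121))
drk=((hsv[...,1]<110)*255).astype(np.uint8)
h,e=big(drk,(343,108,388,158));print("lens",e,bp(p,*e[0],.038))
for n,u,v in[("lug",389,121)]:print(n,bp(p,u,v,.010))
cc=np.array([bp(p,u,v,.012)[:2] for u,v in[(267,48),(415,48),(405,209),(271,210)]]);print(cc.round(3),cc.mean(0))
crop(im,255,35,425,220,4,"c4"); 
E
```

```text
red ((314.8498840332031, 177.355224609375), (68.08354187011719, 69.02616882324219), 3.2408785820007324) [ 0.54335978 -0.3245208   0.105     ]
cap ((313.00726318359375, 94.07402801513672), (53.06076431274414, 56.44989776611328), 2.0804615020751953) [ 0.55270854 -0.25428623  0.121     ]
lens ((366.9316711425781, 131.67315673828125), (46.07832336425781, 48.03990173339844), 57.183631896972656) [ 0.6024849  -0.29553263  0.038     ]
lug [ 0.63121459 -0.28947712  0.01      ]
[[ 0.511 -0.197]
 [ 0.665 -0.22 ]
 [ 0.641 -0.392]
 [ 0.482 -0.37 ]] [ 0.57457525 -0.29497919]
```

View pics/c4.png

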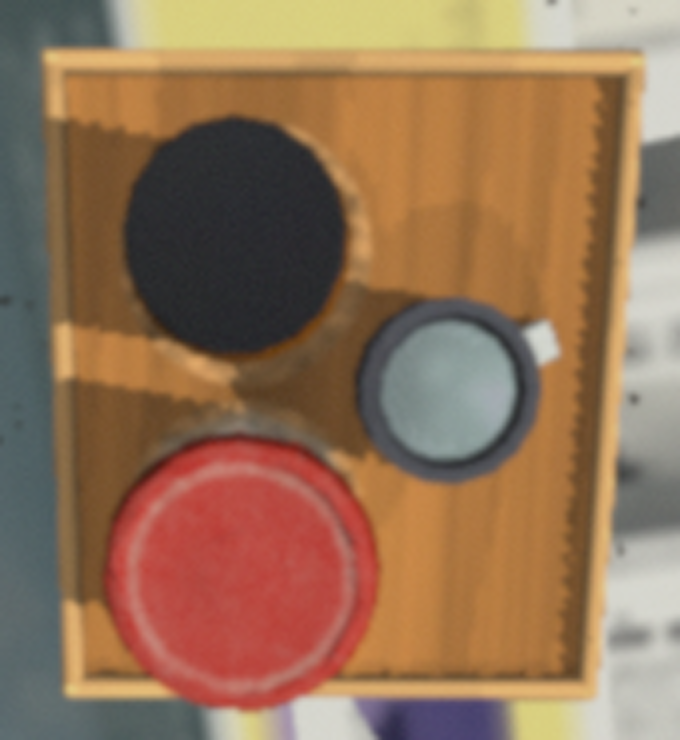

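{"method": "send_rows", "body": {"increments": [-1,-0.1,2.25,-5,0,-1,-0.1,2.25,-10,0,-1,-0.1,2.25,-14,0,-1,-0.1,2.25,-17,0,-1,-0.1,2.25,-19,0,-1,-0.1,2.25,-20.6,0,-1,-0.1,2.25,-20.6,0,-1,-0.1,2.25,-20.6,0]}}

```text
t: 2.3
ee_pos: [0.5439, -0.326, 0.0743]
orientation: [0.0, 0.997, -0.073, 0.0]
wrist_force: [0.6, -0.1, 0.4]
opening: 0.0855
```

```bash
python3 - <<'E'
from h import *
p,im=grab("wrist","w2");p,im=grab("scene","s2"); crop(im,120,240,320,420,4,"c5"); print(manip.observe()["ee_pos"])
E
```

```text
[ 0.54465969 -0.32636599  0.07533269]
```

View pics/w2.png

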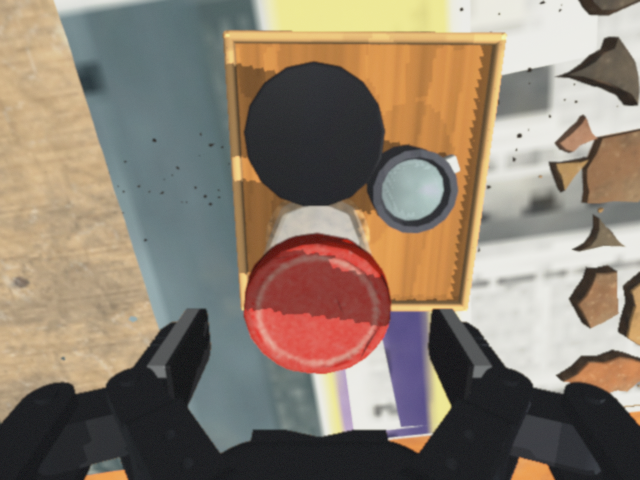

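View pics/c5.png

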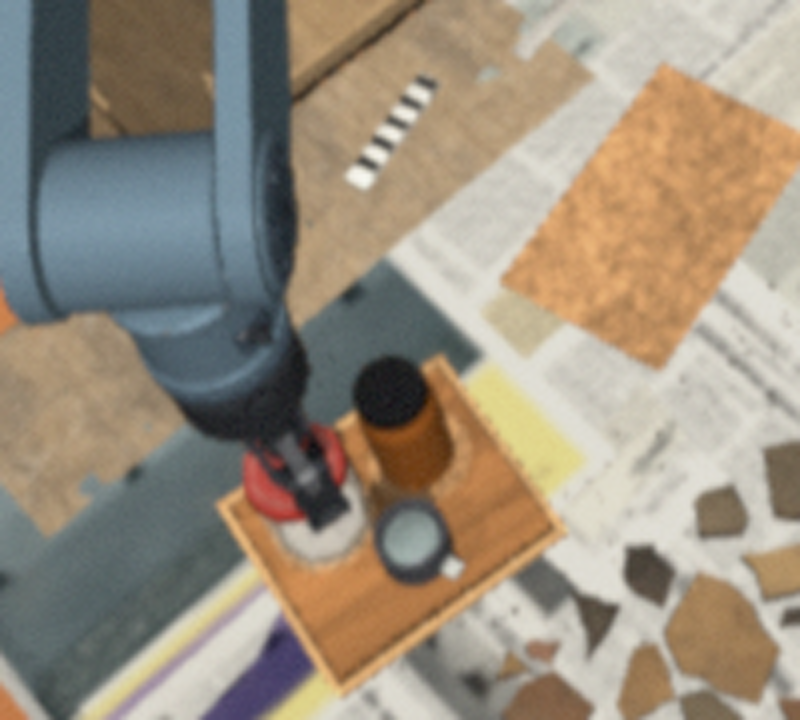

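Fingers straddle the lid, which is centred at (318,304) between the pads. Closing.

{"method": "send_rows", "body": {"increments": [1,0,0,0,0,1,0,0,0,0,1,0,0,0,0,1,0,0,0,0,1,0,0,0,0,1,0,0,0,0,1,0,0,0,0], "force": 40}}

```text
t: 3.1
ee_pos: [0.5438, -0.3253, 0.0735]
orientation: [-0.0, 0.997, -0.072, -0.0]
wrist_force: [-0.8, 0.9, 0.6]
opening: 0.0001
```

```bash
python3 - <<'E'
from h import *
p,im=load("w2")
print("red",bp(p,317.5,304,.105),"lens",bp(p,413.5,189,.038),"lug",bp(p,453.5,164,.010),"cap",bp(p,314.5,133,.121))
p,im=grab("wrist","w3");p,im=grab("scene","s3");crop(im,145,320,245,410,6,"c6");q=manip.observe();print(q["opening"],q["ee_pos"],q["wrist_force"])
E
```

```text
red [ 0.54402462 -0.32240439  0.105     ] lens [ 0.602155   -0.29462481  0.038     ] lug [ 0.63397166 -0.2889364   0.01      ] cap [ 0.55346681 -0.25274722  0.121     ]
-0.00037478422746895613 [ 0.54376029 -0.32529546  0.07347367] [0.4996139  0.4613179  0.86756301]
```

View pics/w3.png

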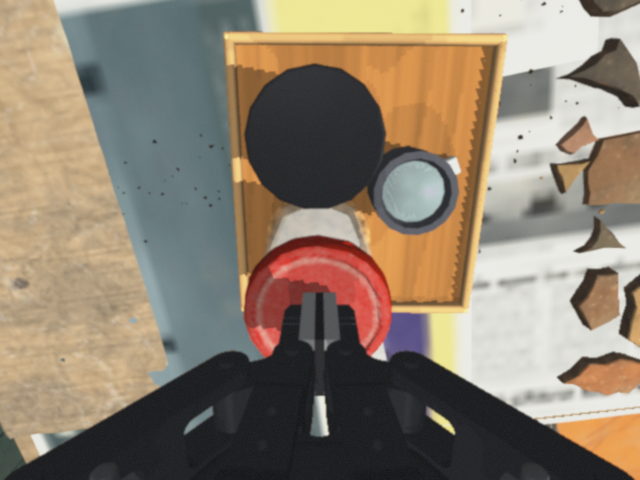

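View pics/c6.png

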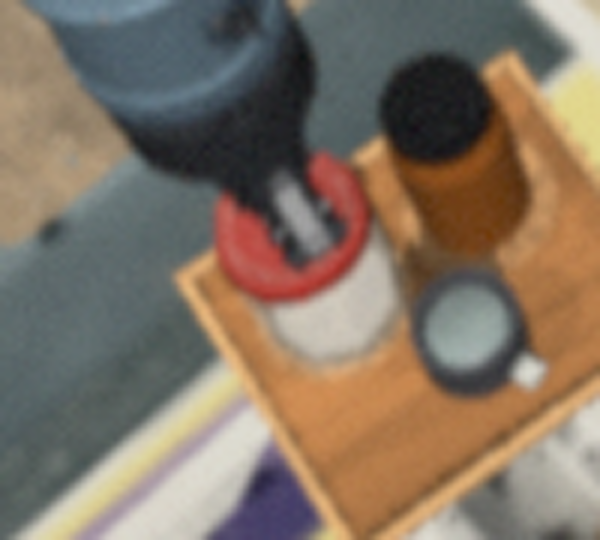

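The fingers shut to 0 without touching the jar, so the pads were not on the lid even though the reported z was 0.0735. I'll check the TCP against the pictures before moving.

```bash
python3 - <<'E'
from h import *
q=manip.observe();e=q["ee_pos"]
ps=viewer.camera_params("scene");pw=viewer.camera_params("wrist");pt=viewer.camera_params("top")
print(q["q"])
for dz in(0,.01,.02,.03,.04,.05):
    X=e+[0,0,dz];print(dz,pj(ps,X),pj(pw,X))
for z in (.105,.09,.08): print(z,"lid scene",pj(ps,[.543,-.326,z]),"wrist",pj(pw,[.543,-.326,z]),"top",pj(pt,[.543,-.326,z]))
p,im=grab("top","t3");crop(im,410,185,510,265,8,"c7")
cv2.imwrite("pics/c8.png",cv2.resize(cv2.imread("pics/s3.png")[355:395,170:220],None,fx=14,fy=14,interpolation=cv2.INTER_CUBIC))
E
```

```text
[-7.26138778e-01  4.39249962e-01  1.54687806e+00  3.83915334e-05
  1.15553200e+00 -5.81124704e-01]
0 [[195.70598315 360.45814688]] [[318.47179826 281.11147611]]
0.01 [[194.86508767 359.01687816]] [[318.42940196 289.96012327]]
0.02 [[194.01269447 357.5559027 ]] [[318.38230035 299.79082928]]
0.03 [[193.14856611 356.07481354]] [[318.32966409 310.77668881]]
0.04 [[192.27245856 354.57319244]] [[318.27045675 323.1340146 ]]
0.05 [[191.38412099 353.05060945]] [[318.20336593 337.13672362]]
0.105 lid scene [[192.60089298 355.84413963]] wrist [[316.78362527 314.26672054]] top [[471.79629492 231.35883589]]
0.09 lid scene [[193.89961276 358.06286151]] wrist [[316.98704988 297.83815801]] top [[470.26835975 232.01764801]]
0.08 lid scene [[194.75076303 359.51695944]] wrist [[317.10518485 288.29758237]] top [[469.26590182 232.44988587]]
```

View pics/c8.png

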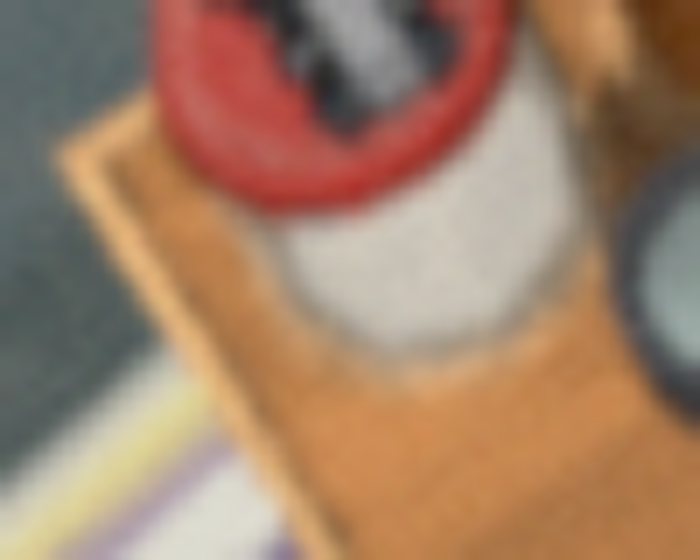

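View pics/c7.png

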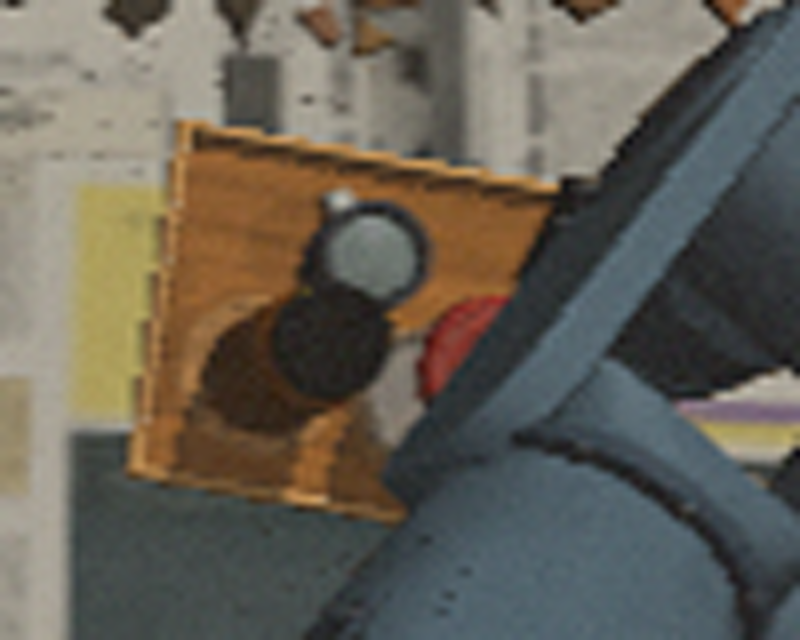

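```bash
cat > fit.py <<'E'
from h import *
from scipy.optimize import least_squares
import pickle
def redc(im,roi):
    hsv=cv2.cvtColor(im,cv2.COLOR_BGR2HSV);m=((((hsv[...,0]<8)|(hsv[...,0]>170))&(hsv[...,1]>110)&(hsv[...,2]>60))*255).astype(np.uint8)
    k=np.zeros_like(m);u0,v0,u1,v1=roi;k[v0:v1,u0:u1]=m[v0:v1,u0:u1]
    c=max(cv2.findContours(k,0,1)[0],key=cv2.contourArea);return cv2.fitEllipse(cv2.convexHull(c))
pt=viewer.camera_params("top");ps=viewer.camera_params("scene")
p1,w1=load("w1");p2,w2=load("w2")
V={"top":(pt,redc(cv2.imread("pics/top0.png"),(455,215,490,248))),"scene":(ps,redc(cv2.imread("pics/scene0.png"),(175,340,215,375))),
"w1":(p1,redc(w1,(270,130,370,215))),"w2":(p2,redc(w2,(235,225,400,380)))}
for k,(p,e) in V.items(): print(k,np.round(e[0],1),np.round(e[1],1))
def res(X,ks): return np.concatenate([(pj(V[k][0],X)[0]-V[k][1][0])*np.linalg.norm(X-V[k][0]["xyz"])/V[k][0]["fx"]*1000 for k in ks])
for ks in (["top","scene"],["top","w1"],["scene","w1"],["w1","w2"],["top","scene","w1","w2"]):
    r=least_squares(res,[.54,-.32,.1],args=(ks,));print(ks,r.x.round(4),r.fun.round(1))
E
python3 fit.py
```

```text
top [471.6 231.2] [19.  19.9]
scene [193.1 357.2] [23.4 27.2]
w1 [314.9 177.4] [68.  69.3]
w2 [316.7 303.8] [140.  147.7]
['top', 'scene'] [ 0.5444 -0.327   0.1001] [-0.1 -0.1 -0.1  0. ]
['top', 'w1'] [ 0.5433 -0.3243  0.1078] [-0.2 -0.2 -0.1  0.2]
['scene', 'w1'] [ 0.5429 -0.3263  0.0963] [ 0.3 -0.1 -0.1  0.3]
['w1', 'w2'] [ 0.5432 -0.3256  0.0988] [ 0. -0. -0.  0.]
['top', 'scene', 'w1', 'w2'] [ 0.5437 -0.3264  0.0987] [-1.2  0.9  0.2 -0.3  0.6  0.8  0.6  0.7]
```

The lid triangulates to z≈0.099, as it should. In w2 the open pads' inner edges are about 225 px apart for 85 mm, which puts the finger ends well nearer the camera, so higher, than the stated TCP. I'll measure that offset.

```bash
python3 - <<'E'
from h import *
p,im=load("w3");crop(im,240,230,400,400,4,"c9")
ps=viewer.camera_params("scene");q=manip.observe();e=q["ee_pos"]
Rm=R.from_quat(np.roll(q["orientation"],-1)).as_matrix()
for up in (0,.01,.02,.03,.04):
    pts=[e+Rm@np.array([sx,sy,-up]) for sx in(-.012,.012) for sy in(-.011,.011)]
    print(up,"wrist",pj(p,pts).round(0).tolist(),"scene",pj(ps,pts).round(1).tolist())
E
```

```text
0 wrist [[294.0, 261.0], [295.0, 301.0], [343.0, 261.0], [342.0, 301.0]] scene [[197.1, 354.4], [189.6, 359.5], [201.9, 361.4], [194.3, 366.7]]
0.01 wrist [[293.0, 269.0], [294.0, 311.0], [344.0, 269.0], [343.0, 311.0]] scene [[196.3, 352.9], [188.7, 358.1], [201.1, 360.0], [193.4, 365.3]]
0.02 wrist [[291.0, 277.0], [292.0, 321.0], [346.0, 277.0], [345.0, 321.0]] scene [[195.5, 351.4], [187.8, 356.6], [200.3, 358.6], [192.6, 363.8]]
0.03 wrist [[290.0, 287.0], [291.0, 333.0], [347.0, 287.0], [346.0, 333.0]] scene [[194.6, 349.9], [186.9, 355.1], [199.4, 357.1], [191.7, 362.4]]
0.04 wrist [[288.0, 298.0], [289.0, 347.0], [349.0, 298.0], [348.0, 347.0]] scene [[193.8, 348.3], [186.0, 353.6], [198.6, 355.6], [190.8, 360.9]]
```

View pics/c9.png

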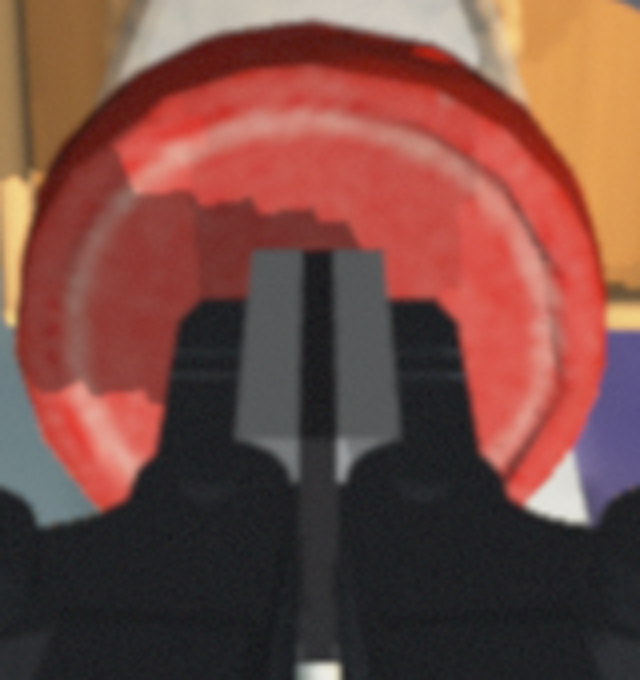

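```bash
python3 - <<'E'
from h import *
ps=viewer.camera_params("scene");p,im=load("w3")
q=manip.observe();e=q["ee_pos"];Rm=R.from_quat(np.roll(q["orientation"],-1)).as_matrix()
print(p["xyz"]-e, Rm.T@(p["xyz"]-e))
for z in(.0735,.09,.105,.11,.12):
    print(z,"scene tip",(Rm.T@(bp(ps,194.6,364.3,z)-e)).round(4),"wrist pad tip",[(Rm.T@(bp(p,u,292.5,z)-e)).round(4) for u in(303,336.5)],"back",[(Rm.T@(bp(p,u,305,z)-e)).round(4) for u in(287,352)])
E
```

```text
[0.01196745 0.07921562 0.17407148] [ 0.00040552 -0.08011526 -0.17407066]
0.0735 scene tip [ 0.0071  0.0072 -0.    ] wrist pad tip [array([-0.0079,  0.0063, -0.    ]), array([ 0.0091,  0.0063, -0.    ])] back [array([-0.0162,  0.0133, -0.    ]), array([ 0.0171,  0.0133, -0.    ])]
0.09 scene tip [ 0.0146  0.0075 -0.0165] wrist pad tip [array([-0.0071, -0.0019, -0.0165]), array([ 0.0082, -0.0019, -0.0165])] back [array([-0.0146,  0.0045, -0.0165]), array([ 0.0155,  0.0045, -0.0165])]
0.105 scene tip [ 0.0215  0.0078 -0.0315] wrist pad tip [array([-0.0064, -0.0094, -0.0315]), array([ 0.0075, -0.0094, -0.0315])] back [array([-0.0132, -0.0036, -0.0315]), array([ 0.0141, -0.0036, -0.0315])]
0.11 scene tip [ 0.0238  0.0079 -0.0365] wrist pad tip [array([-0.0061, -0.0118, -0.0365]), array([ 0.0072, -0.0118, -0.0365])] back [array([-0.0127, -0.0063, -0.0365]), array([ 0.0136, -0.0063, -0.0365])]
0.12 scene tip [ 0.0283  0.008  -0.0465] wrist pad tip [array([-0.0057, -0.0168, -0.0465]), array([ 0.0067, -0.0168, -0.0465])] back [array([-0.0117, -0.0116, -0.0465]), array([ 0.0126, -0.0116, -0.0465])]
```

The pads' near edges project to exactly ±11 mm only if the finger ends are at z≈0.107. The real fingertips therefore sit about 34 mm above the stated TCP when shut, and they closed just over the lid. I'll open, go down 20 mm and check again.

{"method": "send_rows", "body": {"increments": [-1,0,0,0.5,0,-1,0,0,0.5,0,-1,0,0,0.5,0,-1,0,0,0.5,0,-1,0,0,0.5,0,-1,0,0,-1,0,-1,0,0,-2,0,-1,0,0,-2,0,-1,0,0,-2,0]}}

```text
t: 4.15
ee_pos: [0.5432, -0.3248, 0.0524]
orientation: [-0.001, 0.997, -0.072, -0.001]
wrist_force: [0.1, 0.2, -0.2]
opening: 0.0854
```

```bash
python3 - <<'E'
from h import *
p,im=grab("wrist","w4");p,im=grab("scene","s4"); crop(im,145,320,245,410,6,"c10"); q=manip.observe();print(q["ee_pos"],q["opening"],q["wrist_force"])
E
```

```text
[ 0.54393527 -0.32543468  0.05357787] 0.08518698972099288 [ 0.49181313 -0.59463848  0.62181897]
```

View pics/w4.png

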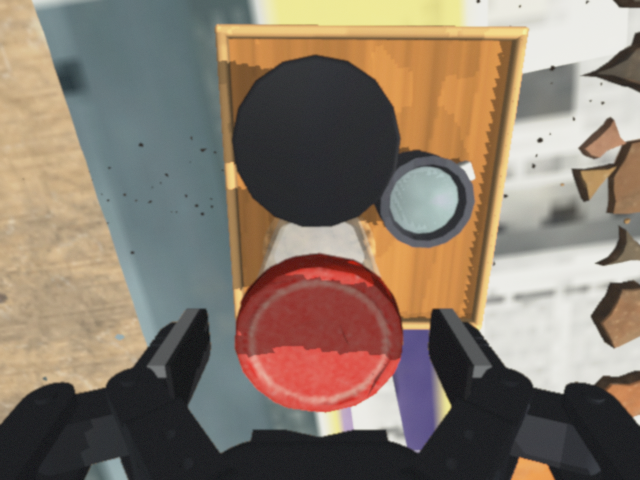

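View pics/c10.png

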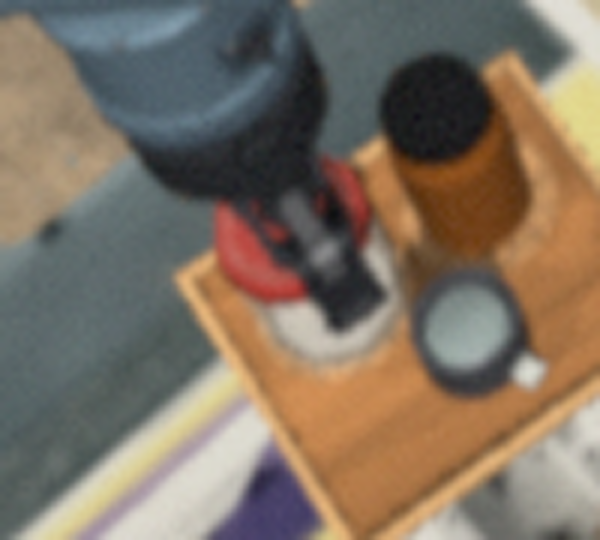

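The pads span 225 px against 166 px for the 65 mm lid, so their ends are still about 5 mm above the lid rim, which fits the ~34 mm offset. I'll go 17 mm lower and close.

{"method": "send_rows", "body": {"increments": [-1,0,0,-1,0,-1,0,0,-1.7,0,-1,0,0,-1.7,0,-1,0,0,-1.7,0,1,0,0,-1.7,0,1,0,0,-1.7,0,1,0,0,-1.7,0,1,0,0,-1.7,0,1,0,0,-1.7,0,1,0,0,-1.7,0], "force": 40}}

```text
t: 5.25
ee_pos: [0.5439, -0.3256, 0.0371]
orientation: [0.0, 0.997, -0.072, 0.0]
wrist_force: [-2.7, 0.0, 5.5]
opening: 0.0634
```

```bash
python3 - <<'E'
from h import *
p,im=grab("wrist","w5");q=manip.observe();print(q["ee_pos"],q["opening"],q["wrist_force"])
E
```

```text
[ 0.5439006  -0.32557122  0.03710631] 0.06335732318585865 [-3.03172996  0.83362398  5.06238917]
```

View pics/w5.png

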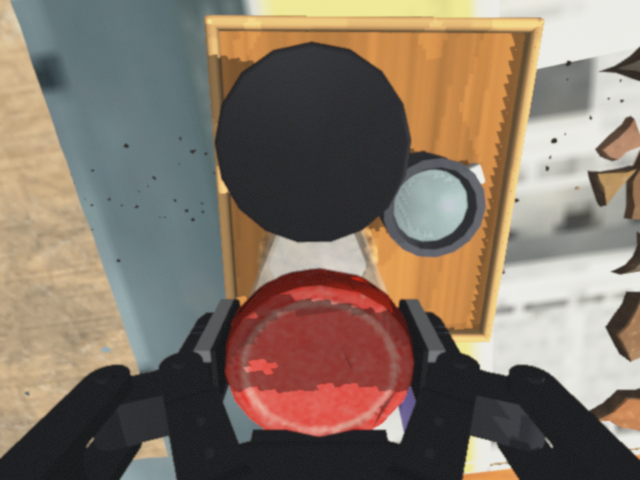

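Gripped at 63.4 mm. Lift straight up.

{"method": "send_rows", "body": {"increments": [1,0,0,1,0,1,0,0,3,0,1,0,0,6,0,1,0,0,10,0,1,0,0,14,0,1,0,0,16,0,1,0,0,16,0,1,0,0,16,0]}}

```text
t: 6.1
ee_pos: [0.5434, -0.3249, 0.1955]
orientation: [-0.0, 0.997, -0.072, -0.0]
wrist_force: [-1.9, -0.2, -3.4]
opening: 0.0634
```

```bash
python3 - <<'E'
from h import *
p,im=grab("scene","s6");q=manip.observe();print(q["t"],q["ee_pos"],q["opening"],q["wrist_force"]);crop(im,100,180,360,400,3,"c11")
E
```

```text
6.15 [ 0.54280415 -0.32437891  0.19426618] 0.06362567025352411 [-0.825981   -0.31683585 -4.34468503]
```

View pics/c11.png

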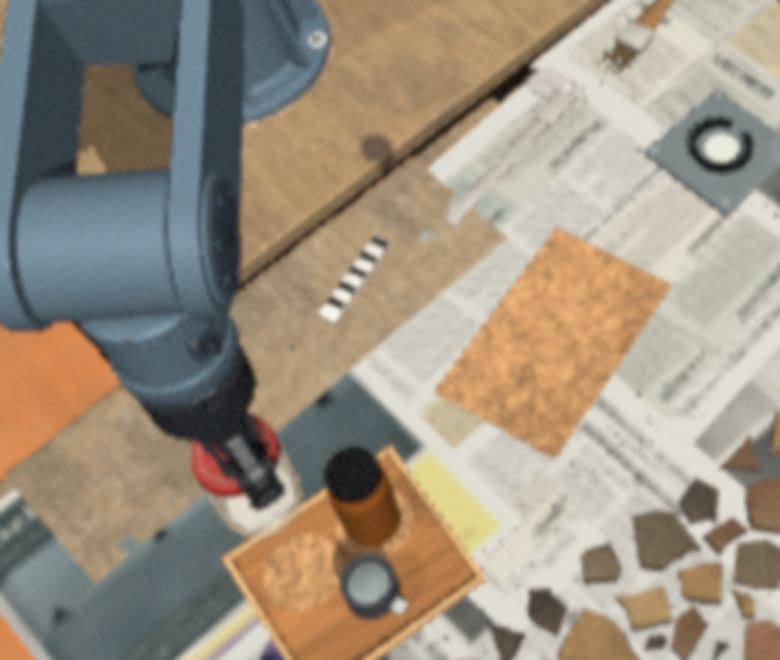

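The jar hangs level and has left the tray. Carry it to the far end of the mat.

{"method": "send_rows", "body": {"increments": [1,-0.3,4,0,0,1,-0.5,8.5,0,0,1,-0.8,13,0,0,1,-1,18,0,0,1,-1.2,22,0,0,1,-1.4,26,0,0,1,-1.6,30,0,0,1,-1.8,33,0,0,1,-1.9,35.5,0,0,1,-1.9,36.3,0,0,1,-1.9,36.3,0,0,1,-1.9,36.3,-4,0,1,-1.9,36.3,-8,0,1,-1.9,36.3,-11,0,1,-1.9,36.3,-13,0,1,-1.9,36.3,-14.5,0,1,-1.9,36.3,-15,0,1,-1.9,36.3,-15,0]}}

```text
t: 7.95
ee_pos: [0.5239, 0.0368, 0.0453]
orientation: [0.0, 0.997, -0.073, -0.001]
wrist_force: [1.0, 1.2, -2.3]
opening: 0.0632
```

```bash
python3 - <<'E'
from h import *
p,im=grab("scene","s7");q=manip.observe();print(q["t"],q["ee_pos"],q["opening"],q["wrist_force"]);crop(im,200,220,360,370,4,"c12")
E
```

```text
8.0 [0.5247471  0.03692791 0.04634692] 0.06308893037027098 [-0.02299411 -0.19790812 -2.46303883]
```

View pics/c12.png

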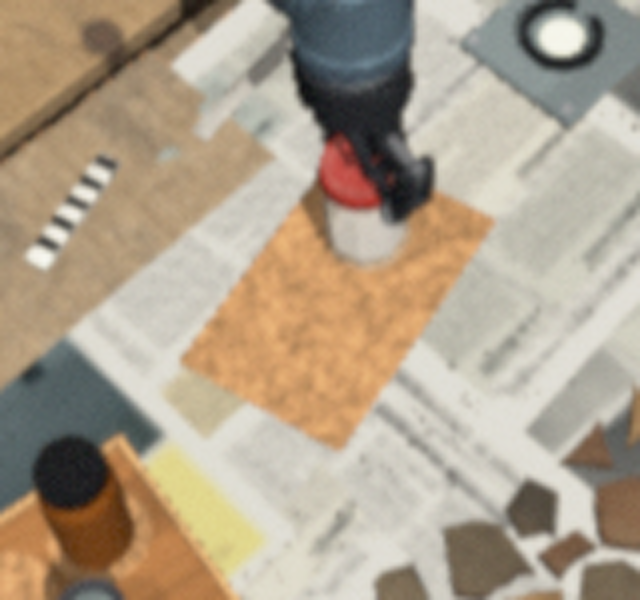

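Over the mat with about 11 mm to go. Lower slowly.

{"method": "send_rows", "body": {"increments": [1,0,0,-0.5,0,1,0,0,-0.8,0,1,0,0,-1.0,0,1,0,0,-1.1,0,1,0,0,-1.1,0]}}

```text
t: 8.5
ee_pos: [0.5248, 0.0378, 0.0355]
orientation: [-0.0, 0.997, -0.072, 0.0]
wrist_force: [0.0, 0.4, -3.3]
opening: 0.0634
```

{"method": "send_rows", "body": {"increments": [1,0,0,-0.1,0,1,0,0,-0.1,0,1,0,0,-0.1,0]}}

```text
t: 8.8
ee_pos: [0.525, 0.0376, 0.0351]
orientation: [0.0, 0.997, -0.072, 0.0]
wrist_force: [-3.4, 0.4, 5.2]
opening: 0.0634
```

```bash
python3 - <<'E'
from h import *
q=manip.observe();print(q["t"],q["ee_pos"],q["opening"],q["wrist_force"])
E
```

```text
8.8 [0.52495201 0.03764083 0.03512327] 0.0634173993831044 [-3.40310981  0.4157673   5.21128917]
```

Contact felt. Release, rise, and go over the slim jar.

{"method": "send_rows", "body": {"increments": [-1,0,0,0,0,-1,0,0,0,0,-1,0,0,0,0,-1,0,0,0,0,-1,0,0,2,0,-1,0,0,6,0,-1,0,0,11,0,-1,0,0,16,0,-1,0,0,18,0,-1,1,-5,18,0,-1,1,-10,18,0,-1,2.8,-15,18,0,-1,2.8,-20,18,0,-1,2.8,-25,18,0,-1,2.8,-29.2,18,0,-1,2.8,-29.2,18,0,-1,2.8,-29.2,18,0]}}

```text
t: 10.5
ee_pos: [0.5523, -0.2551, 0.2139]
orientation: [-0.0, 0.997, -0.074, -0.0]
wrist_force: [0.6, -0.2, 0.2]
opening: 0.0857
```

```bash
python3 - <<'E'
from h import *
p,im=grab("wrist","w8");p2,s=grab("scene","s8");q=manip.observe();print(q["t"],q["ee_pos"],q["opening"],q["wrist_force"])
crop(s,160,220,360,400,4,"c13")
E
```

```text
10.6 [ 0.55270615 -0.25316028  0.21423025] 0.08579634043639817 [ 0.73711987  0.58541131 -0.67212063]
```

View pics/c13.png

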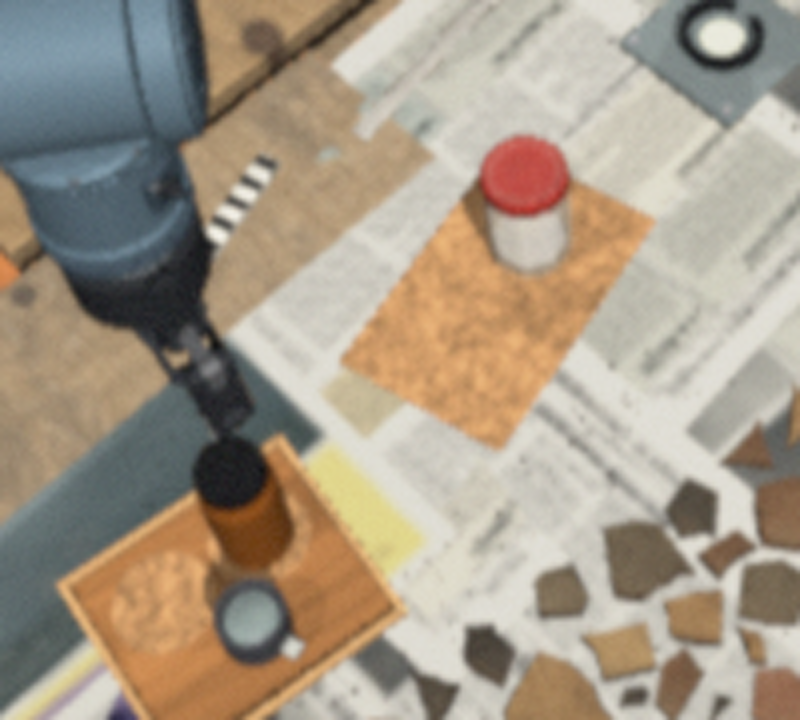

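View pics/w8.png

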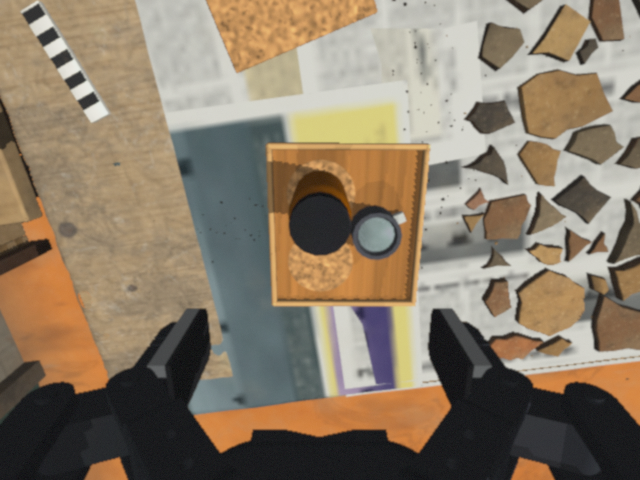

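The wide jar stands upright on the mat. The wrist view shows the cap at (320,224), and the wide jar's spot now bare at (320,265).

```bash
python3 - <<'E'
from h import *
p,im=load("w8")
blk=((im.max(2)<50)*255).astype(np.uint8);k=np.zeros_like(blk);k[180:260,280:360]=blk[180:260,280:360]
c=max(cv2.findContours(cv2.morphologyEx(k,cv2.MORPH_OPEN,np.ones((5,5),np.uint8)),0,1)[0],key=cv2.contourArea);e=cv2.fitEllipse(c);print(e)
for z in(.113,.121):print(bp(p,*e[0],z))
print("lens",bp(p,377,232.5,.038),"lug",bp(p,400,217.5,.010),"redspot",bp(p,320,265,.006))
cc=np.array([bp(p,u,v,.012)[:2] for u,v in[(267.5,144),(428.5,144),(416,304),(273,305)]]);print(cc.round(3),cc.mean(0))
crop(im,260,140,440,310,4,"c14")
E
```

```text
((320.8894348144531, 222.95965576171875), (59.536258697509766, 63.822174072265625), 93.04703521728516)
[ 0.55403625 -0.2538825   0.113     ]
[ 0.55434392 -0.25161989  0.121     ]
lens [ 0.60327442 -0.29251748  0.038     ] lug [ 0.63138447 -0.28921546  0.01      ] redspot [ 0.5420583  -0.33079941  0.006     ]
[[ 0.511 -0.197]
 [ 0.664 -0.22 ]
 [ 0.64  -0.39 ]
 [ 0.484 -0.368]] [ 0.5748589  -0.29344498]
```

View pics/c14.png

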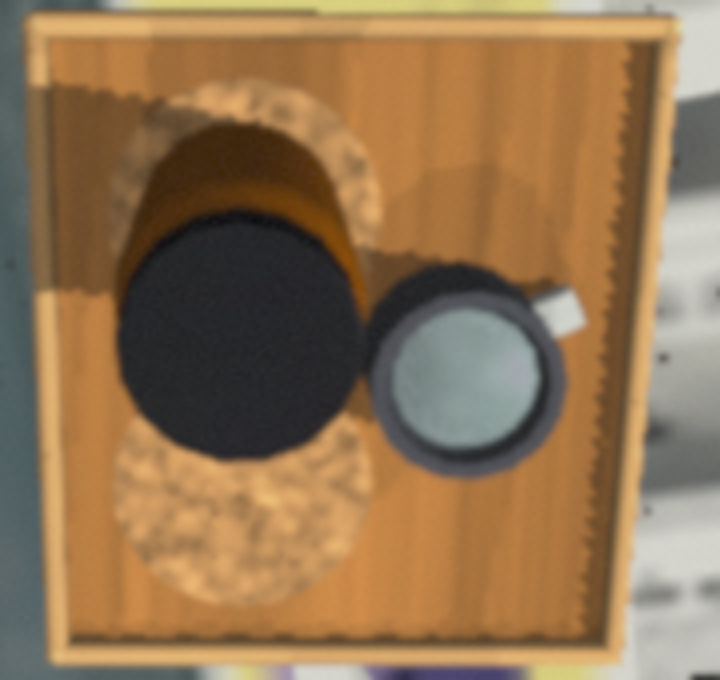

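{"method": "send_rows", "body": {"increments": [-1,0.1,0,-4,0,-1,0.1,0,-8,0,-1,0.1,0,-11,0,-1,0.1,0,-13,0,-1,0.1,0,-14.5,0,-1,0.1,0,-15.2,0,-1,0.1,0,-15.2,0,1,0.1,0,-15.2,0,1,0.1,0,-15.2,0,1,0.1,0,-15.2,0,1,0.1,0,-15.2,0,1,0.1,0,-15.2,0,1,0.1,0,-15.2,0,1,0.1,0,-15.2,0], "force": 40}}

```text
t: 12.0
ee_pos: [0.5545, -0.255, 0.064]
orientation: [0.001, 0.997, -0.072, 0.001]
wrist_force: [-1.6, 0.4, 6.4]
opening: 0.0455
```

```bash
python3 - <<'E'
from h import *
p,im=grab("wrist","w9");p2,s=grab("scene","s9");q=manip.observe();print(q["t"],q["ee_pos"],q["opening"],q["wrist_force"])
crop(s,160,300,280,400,6,"c15")
E
```

```text
12.1 [ 0.55449426 -0.25502388  0.06397473] 0.045843615152331 [-0.95711649  0.32552168  5.40070225]
```

View pics/w9.png

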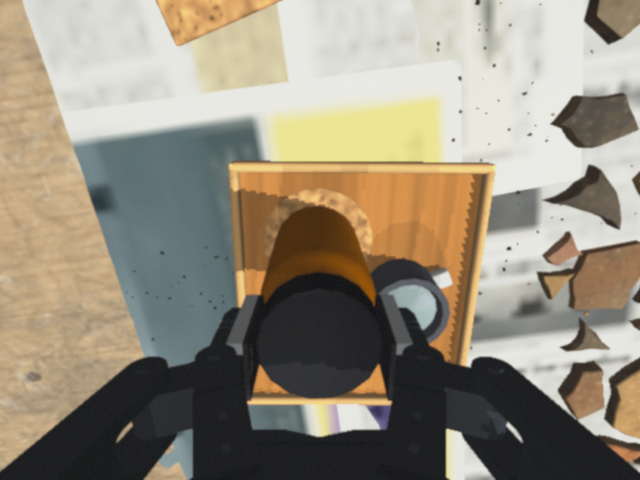

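View pics/c15.png

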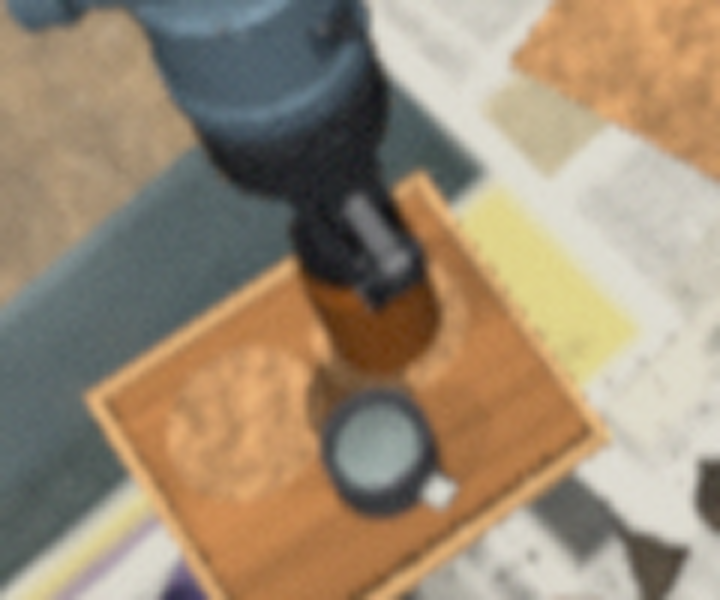

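Cap gripped at 45.7 mm. Lift and carry to the near end of the mat, stopping high first.

{"method": "send_rows", "body": {"increments": [1,0,0,1,0,1,0,0,3,0,1,0,0,6,0,1,0,0,8,0,1,0,0,9,0,1,-0.1,3,9,0,1,-0.2,7,9,0,1,-0.3,11,9,0,1,-0.5,15,9,0,1,-0.6,18,9,0,1,-0.6,19,9,0,1,-0.6,19,9,0,1,-0.6,19,6,0,1,-0.6,19,3,0,1,-0.6,19,1.5,0,1,-0.6,19,0.7,0,1,-0.6,19,0.7,0]}}

```text
t: 13.8
ee_pos: [0.5473, -0.065, 0.0687]
orientation: [-0.0, 0.997, -0.073, -0.001]
wrist_force: [-0.4, 0.7, -2.3]
opening: 0.0455
```

```bash
python3 - <<'E'
from h import *
p2,s=grab("scene","s10");q=manip.observe();print(q["t"],q["ee_pos"],q["opening"],q["wrist_force"])
crop(s,160,220,360,400,4,"c16")
E
```

```text
13.85 [ 0.54809913 -0.06503736  0.06977366] 0.04506044904665226 [ 0.99615822 -0.23376985 -2.53025881]
```

View pics/c16.png

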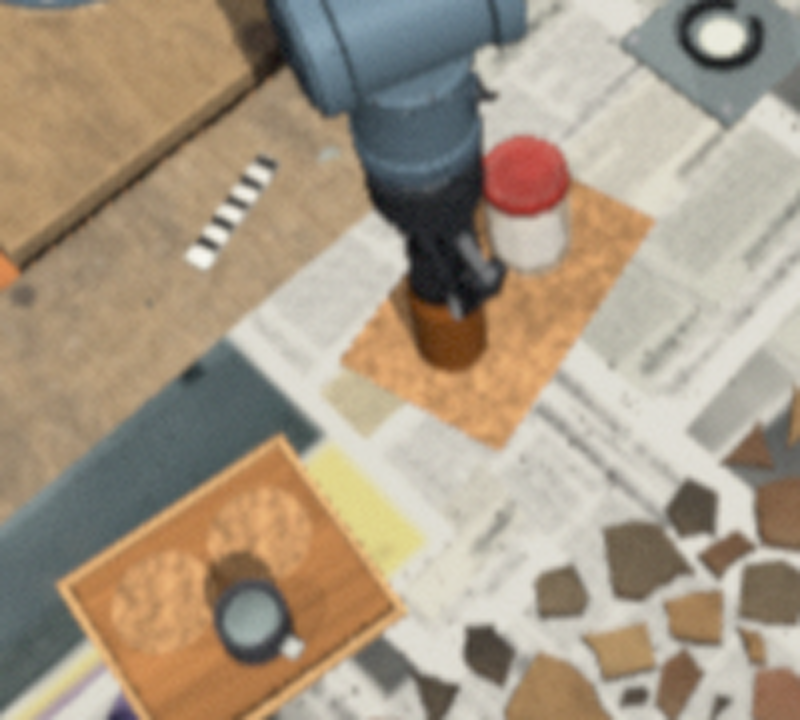

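{"method": "send_rows", "body": {"increments": [1,0,0,-0.4,0,1,0,0,-0.7,0,1,0,0,-0.9,0,1,0,0,-0.9,0,1,0,0,-0.9,0]}}

```text
t: 14.35
ee_pos: [0.5486, -0.0646, 0.062]
orientation: [0.0, 0.997, -0.072, 0.001]
wrist_force: [-1.8, -0.4, 5.9]
opening: 0.0452
```

{"method": "send_rows", "body": {"increments": [-1,0,0,0,0,-1,0,0,0,0,-1,0,0,0,0,-1,0,0,0,0,-1,0,0,2,0,-1,0,0,6,0,-1,0,0,10,0,-1,1,-4,12,0,-1,3,-8,12,0,-1,4,-12,12,0,-1,5,-16,11,0,-1,5,-19.5,9,0,-1,5,-19.5,9,0,-1,5,-19.5,9,0,-1,5,-19.5,9,0]}}

```text
t: 15.85
ee_pos: [0.598, -0.2584, 0.1509]
orientation: [-0.0, 0.997, -0.072, 0.0]
wrist_force: [-0.3, -0.1, 0.0]
opening: 0.0853
```

```bash
python3 - <<'E'
from h import *
p,im=grab("wrist","w11");p2,s=grab("scene","s11");q=manip.observe();print(q["t"],q["ee_pos"],q["opening"])
crop(s,200,220,320,340,5,"c17"); crop(im,200,120,500,345,2.6,"c18")
E
```

```text
15.95 [ 0.59836411 -0.25816309  0.15148182] 0.08563774617809407
```

View pics/c17.png

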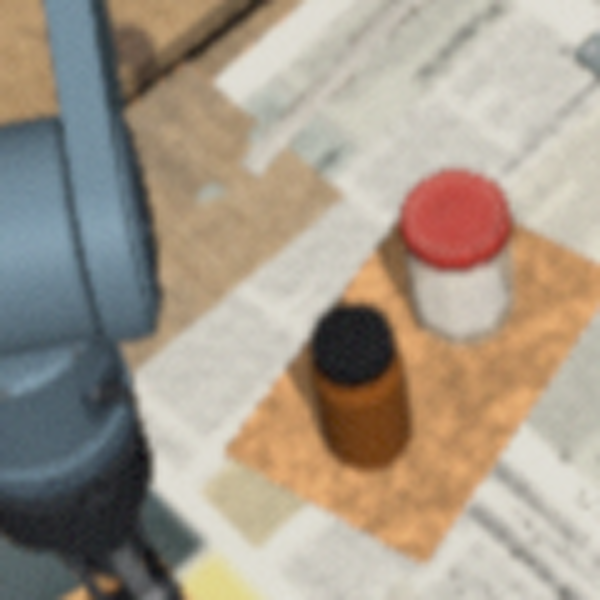

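View pics/c18.png

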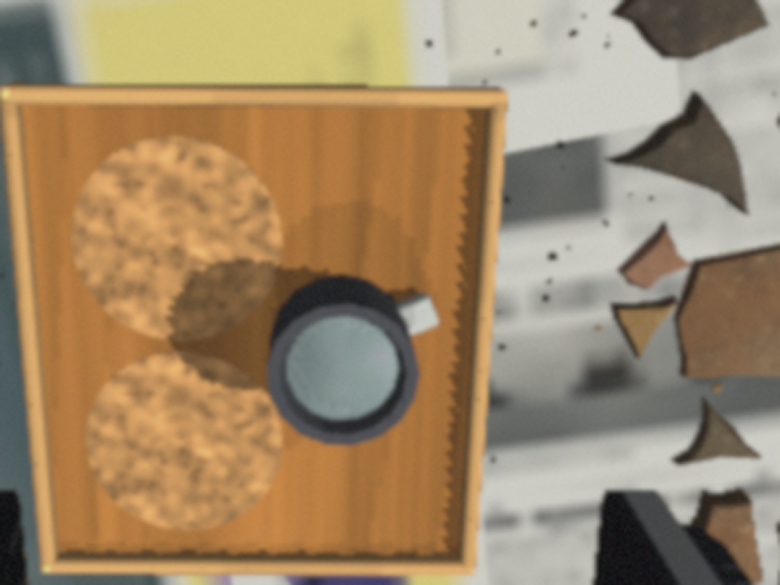

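Both jars stand upright on the mat. The close view shows the lens top at crop (343,373) and the lug's end at crop (433,308).

```bash
python3 - <<'E'
from h import *
p,im=load("w11")
f=lambda u,v,z:bp(p,u/2.6+200,v/2.6+120,z)[:2]
L=f(343,360.5+12,.038)
# ellipse extents: left 268,right 418, bottom 445 (front top rim), 
hull=[f(u,v,.038) for u,v in[(268,372),(418,370),(343,445)]]
print(L,hull)
E1=f(433.5,308,.014);print("lug end",E1,np.linalg.norm(E1-L),np.degrees(np.arctan2(*(E1-L)[::-1])))
for z,c in((.014,[(428,293),(439,322)]),): 
    a,b=[f(*k,z) for k in c];d=a-b;print("lug end edge",np.linalg.norm(d),np.degrees(np.arctan2(*d[::-1]))-90)
print("spots",f(178,238,.006),f(185,441,.006))
g=cv2.cvtColor(im,cv2.COLOR_BGR2GRAY)
hsv=cv2.cvtColor(im,cv2.COLOR_BGR2HSV);m=((hsv[...,1]<100)*255).astype(np.uint8);k=np.zeros_like(m);k[222:296,296:354]=m[222:296,296:354]
c=max(cv2.findContours(k,0,1)[0],key=cv2.contourArea);print(cv2.boundingRect(c))
E
```

```text
[ 0.60335958 -0.29563887] [array([ 0.58020073, -0.29208791]), array([ 0.62663656, -0.29818856]), array([ 0.60000653, -0.32039961])]
lug end [ 0.63556996 -0.28691406] 0.033371115160792976 15.156001667564647
lug end edge 0.010891888226425043 13.441139420240631
spots [ 0.55484891 -0.25304833] [ 0.54354045 -0.32647272]
(302, 227, 52, 64)
```

Lens centre is at (0.603,-0.296) with the lug at about 14.5°. It measures 33.4 mm to the lug end and 10.9 mm wide, which matches. I'll grip across the lug (tool x at −75.5°), rotating high and then coming partway down.

{"method": "send_rows", "body": {"increments": [-1,0.5,-1,0,-8,-1,0.5,-3.7,0,-16,-1,0.5,-3.7,0,-25,-1,0.5,-3.7,0,-33,-1,0.5,-3.7,0,-42,-1,0.5,-3.7,-3,-50,-1,0.5,-3.7,-7,-58,-1,0.5,-3.7,-10,-67,-1,0.5,-3.7,-12,-67,-1,0.5,-3.7,-13,-67,-1,0.5,-3.7,-13,-67,-1,0.5,-3.7,-13,-67]}}

```text
t: 17.15
ee_pos: [0.6038, -0.2965, 0.022]
orientation: [-0.0, 0.792, -0.61, 0.001]
wrist_force: [0.2, -0.5, 0.3]
opening: 0.0855
```

```bash
python3 - <<'E'
from h import *
p,im=grab("wrist","w12");p2,s=grab("scene","s12");q=manip.observe();print(q["t"],q["ee_pos"],q["opening"],q["q"])
crop(s,160,300,280,400,6,"c19")
Rm=R.from_quat(np.roll(q["orientation"],-1)).as_matrix();print(np.degrees(np.arctan2(Rm[1,0],Rm[0,0])))
E
```

```text
17.25 [ 0.60408824 -0.29696338  0.02260354] 0.08548801201898948 [-6.32799424e-01  5.79182395e-01  1.45589585e+00 -1.08225547e-05
  1.10323138e+00  6.80931251e-01]
-75.2710953578898
```

View pics/w12.png

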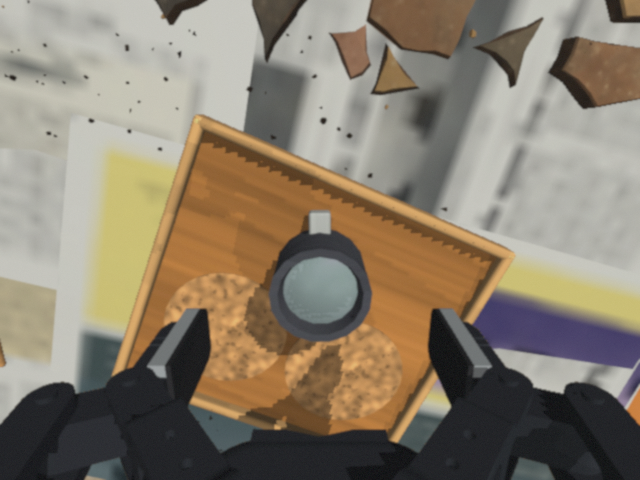

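View pics/c19.png

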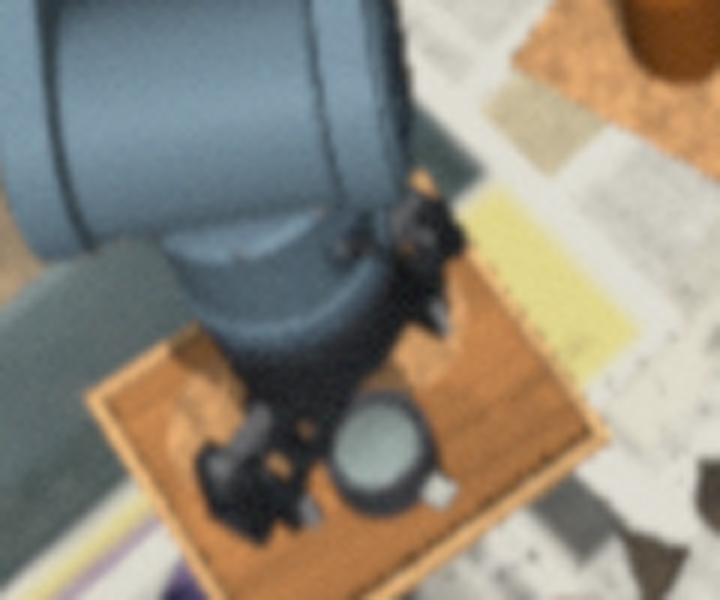

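The lug points straight away from the gripper at (319,222) and the lens is centred at u=320. Going down 32 mm, still open, then looking.

{"method": "send_rows", "body": {"increments": [-1,-0.05,0.05,-1.5,0,-1,-0.05,0.05,-2.7,0,-1,-0.05,0.05,-3.2,0,-1,-0.05,0.05,-3.2,0,-1,-0.05,0.05,-3.2,0]}}

```text
t: 17.75
ee_pos: [0.6021, -0.2957, -0.0119]
orientation: [0.0, 0.792, -0.611, -0.0]
wrist_force: [0.4, 0.3, -0.2]
opening: 0.0853
```

```bash
python3 - <<'E'
from h import *
p,im=grab("wrist","w13");p2,s=grab("scene","s13");q=manip.observe();print(q["t"],q["ee_pos"],q["opening"],q["wrist_force"])
crop(s,160,300,280,400,6,"c20")
E
```

```text
17.85 [ 0.60260591 -0.29607539 -0.01112942] 0.08548568287831086 [-0.64935461 -0.33490378  0.83748295]
```

View pics/w13.png

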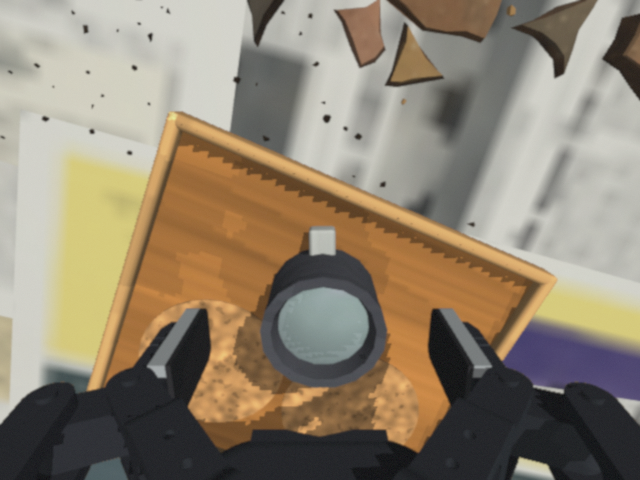

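View pics/c20.png

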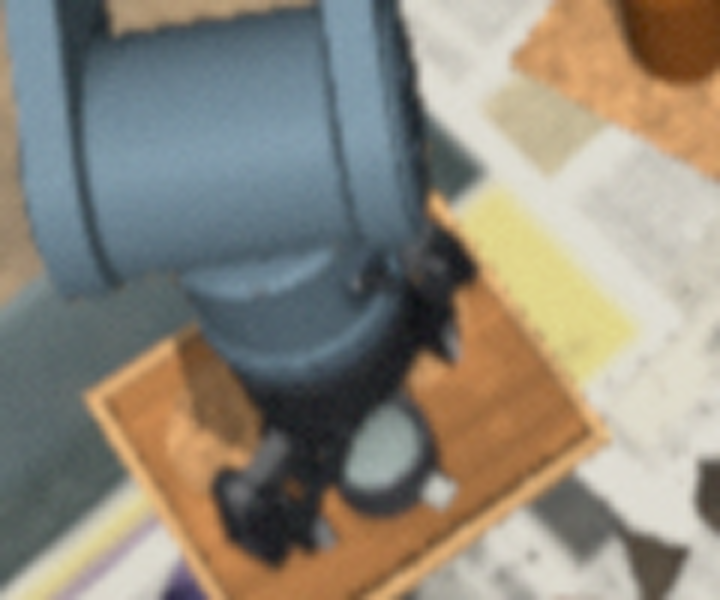

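The lens is 123 px wide (depth 148 mm), so the open fingertips are level with its top at about z≈0.039. I'll go 9 mm lower and close. The swing then brings the finger ends to roughly z≈0.022–0.025, clear of the 14 mm limit.

{"method": "send_rows", "body": {"increments": [-1,0,0,-0.5,0,-1,0,0,-0.9,0,-1,0,0,-0.9,0,1,0,0,-0.9,0,1,0,0,-0.9,0,1,0,0,-0.9,0,1,0,0,-0.9,0,1,0,0,-0.9,0,1,0,0,-0.9,0,1,0,0,-0.9,0], "force": 40}}

```text
t: 18.85
ee_pos: [0.6026, -0.2961, -0.02]
orientation: [-0.0, 0.792, -0.611, 0.0]
wrist_force: [0.8, 0.2, 2.6]
opening: 0.0469
```

```bash
python3 - <<'E'
from h import *
p,im=grab("wrist","w14");p2,s=grab("scene","s14");q=manip.observe();print(q["t"],q["ee_pos"],q["opening"],q["wrist_force"])
crop(s,160,300,280,400,6,"c21")
E
```

```text
18.95 [ 0.60260615 -0.29607047 -0.02006688] 0.046699763245801745 [ 0.54280728 -0.34784292  4.51144401]
```

View pics/w14.png

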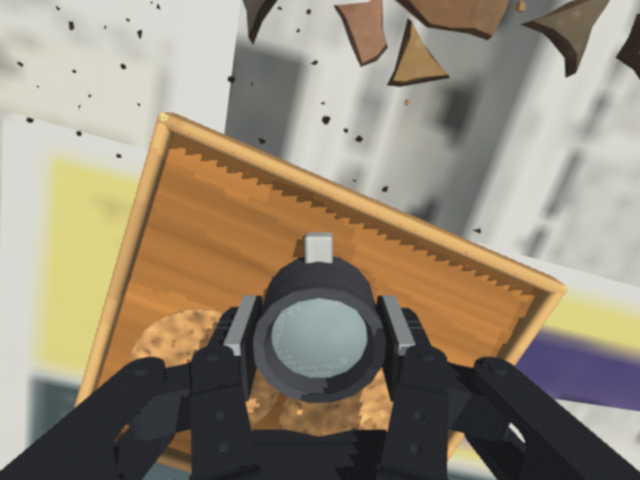

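View pics/c21.png

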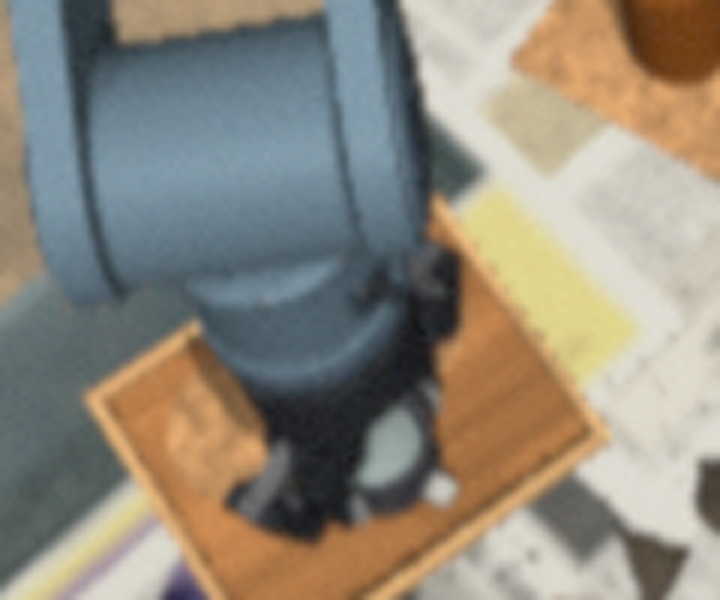

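Lens held at 46.7 mm with the lug straight out at (319,247). Lift clear and travel to just before the grey stand, turning the lug toward the notch.

{"method": "send_rows", "body": {"increments": [1,0,0,1,0,1,0,0,4,0,1,0,0,8,0,1,0,0,13,0,1,0,0,18,0,1,-0.5,4,20,4,1,-1,8.5,20,12,1,-2,13,20,20,1,-3,17.5,20,28,1,-4,22,20,36,1,-5,26.5,20,44,1,-6,31,20,52,1,-7,35.5,20,60,1,-8,40,20,68,1,-9,44,20,76,1,-9.3,48,20,84,1,-9.3,49.6,20,86,1,-9.3,49.6,20,86,1,-9.3,49.6,20,86]}}

```text
t: 20.85
ee_pos: [0.5091, 0.1996, 0.1793]
orientation: [0.0, 0.996, 0.093, -0.0]
wrist_force: [0.3, 0.6, -1.0]
opening: 0.0467
```

```bash
python3 - <<'E'
from h import *
p,im=grab("wrist","w15");p2,s=grab("scene","s15");q=manip.observe();print(q["t"],q["ee_pos"],q["opening"],q["wrist_force"],q["q"])
crop(s,220,120,460,320,3.3,"c22")
Rm=R.from_quat(np.roll(q["orientation"],-1)).as_matrix();print(np.degrees(np.arctan2(Rm[1,0],Rm[0,0])))
E
```

```text
20.95 [0.50942755 0.19883997 0.17932432] 0.04683734897543121 [ 0.2105503  -0.43169384 -1.50911834] [ 1.55358720e-01  1.37776690e-01  1.69834779e+00 -5.34341426e-04
  1.30603563e+00 -2.86023384e-02]
10.548203720365416
```

View pics/w15.png

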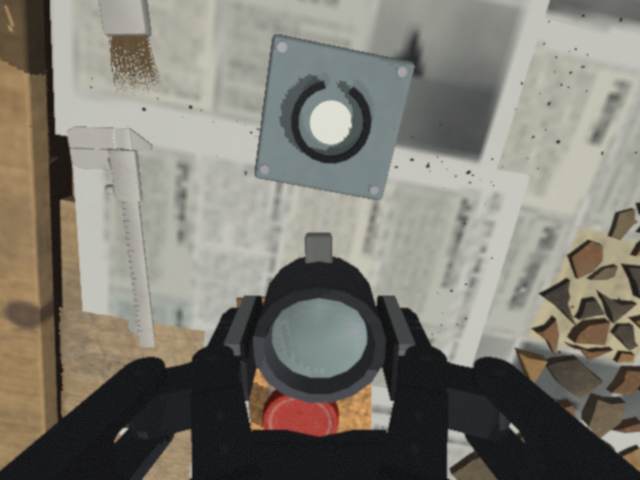

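View pics/c22.png

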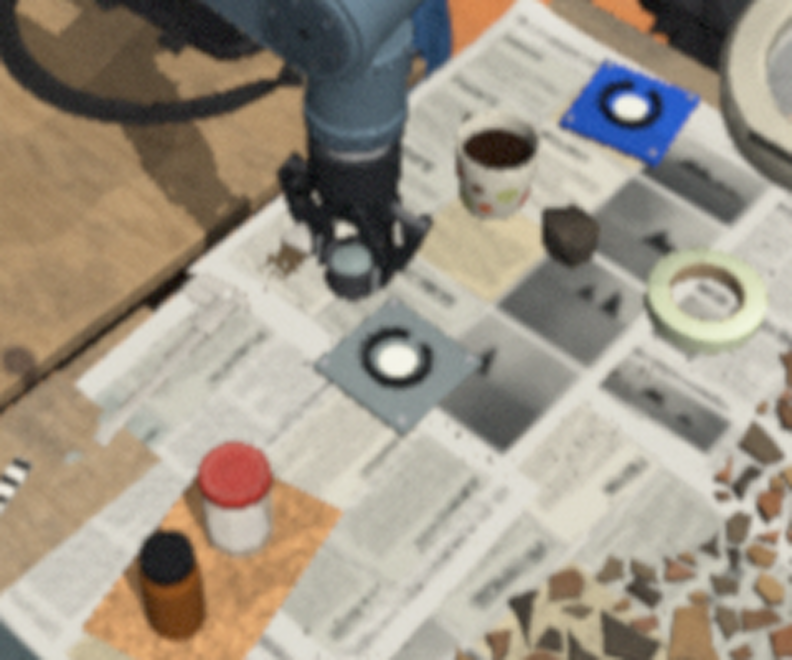

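```bash
python3 - <<'E'
from h import *
p,im=load("w15");crop(im,245,25,425,210,4,"c23")
E
```

```text
(no output)
```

View pics/c23.png

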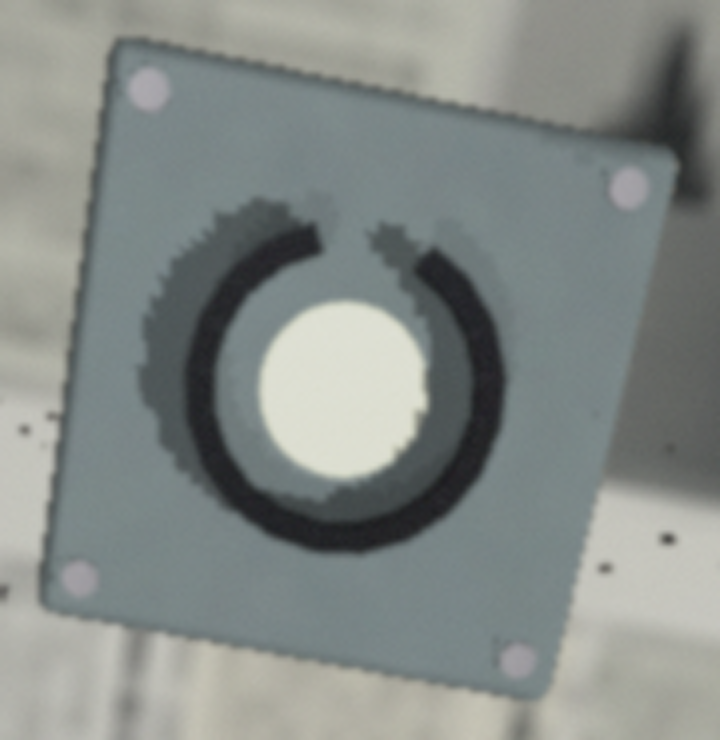

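```bash
python3 - <<'E'
from h import *
from scipy.optimize import least_squares
p,im=load("w15")
f=lambda u,v,z:bp(p,u/4+245,v/4+25,z)[:2]
P=np.array([f(*c,.012) for c in[(112,40),(678,155),(546,697),(42,605)]]);print(P.round(4),"plate c",P.mean(0))
a=(P[0]+P[1]-P[2]-P[3])/2;b=(P[1]+P[2]-P[0]-P[3])/2
print(np.linalg.norm(a),np.linalg.norm(b),"plate axis",np.degrees(np.arctan2(a[1],a[0])),np.degrees(np.arctan2(b[1],b[0]))+90)
sub=im[25:210,245:425];g=(sub.max(2)<60).astype(np.uint8)*255
c=max(cv2.findContours(g,0,1)[0],key=cv2.contourArea);h=cv2.convexHull(c)[:,0,:]
W=np.array([bp(p,u+245,v+25,.022)[:2] for u,v in c[:,0,:]])
H=np.array([bp(p,u+245,v+25,.022)[:2] for u,v in h])
r=least_squares(lambda x:np.hypot(H[:,0]-x[0],H[:,1]-x[1])-x[2],[.5,.27,.033],loss='soft_l1',f_scale=.001);print("ring",r.x)
C=P.mean(0)
for C in (P.mean(0),r.x[:2]):
    n=[f(*k,.022) for k in((319,238),(427,260))];print([np.degrees(np.arctan2(*(k-C)[::-1])) for k in n],np.linalg.norm(n[0]-n[1]),[np.linalg.norm(k-C) for k in n])
# lens in hand
q=manip.observe();Rm=R.from_quat(np.roll(q["orientation"],-1)).as_matrix()
print("cam vs tcp",q["ee_pos"])
# held lens geometry: TCP-frame; at grip: TCP (.6026,-.2961) lens (.6034,-.2957)
E
```

```text
[[0.4473 0.3299]
 [0.5648 0.3303]
 [0.5646 0.2148]
 [0.4485 0.2145]] plate c [0.50630786 0.27235353]
0.11546366864553335 0.1167750619985423 plate axis 90.2798531185224 90.16897226035888
ring [0.50539774 0.2724309  0.03290652]
[np.float64(111.51498561340382), np.float64(68.07321692512755)] 0.022387056472014704 [np.float64(0.030231968429266485), np.float64(0.0302595874234872)]
[np.float64(109.94336962622212), np.float64(66.43484372692888)] 0.022387056472014704 [np.float64(0.02983743447619732), np.float64(0.03054016298009255)]
cam vs tcp [0.50942755 0.19883997 0.17932432]
```

The notch points at about 90°. Ring centre is roughly (0.506,0.2715), with ring radius 32.9 mm and notch chord about 22 mm, which agree with the description. Turn −10.3° and hover above the collar.

{"method": "send_rows", "body": {"increments": [1,-0.3,3,0,-6,1,-0.3,7.1,-2,-10.3,1,-0.3,7.1,-6,-10.3,1,-0.3,7.1,-10,-10.3,1,-0.3,7.1,-13,-10.3,1,-0.3,7.1,-15,-10.3,1,-0.3,7.1,-15.5,-10.3,1,-0.3,7.1,-15.5,-10.3,1,-0.3,7.1,-15.5,-10.3]}}

```text
t: 21.85
ee_pos: [0.5077, 0.2709, 0.0259]
orientation: [-0.0, 1.0, 0.003, 0.001]
wrist_force: [0.5, -0.4, -1.0]
opening: 0.0468
```

```bash
python3 - <<'E'
from h import *
p,im=grab("wrist","w16");p2,s=grab("scene","s16");q=manip.observe();print(q["t"],q["ee_pos"],q["opening"],q["wrist_force"])
crop(s,280,170,400,270,6,"c24");crop(im,200,200,440,440,2.5,"c25")
Rm=R.from_quat(np.roll(q["orientation"],-1)).as_matrix();print(np.degrees(np.arctan2(Rm[1,0],Rm[0,0])))
E
```

```text
21.95 [0.50774677 0.27132326 0.0262233 ] 0.04710946070268696 [-0.59191258  0.91569558 -0.54885428]
0.36244151934798524
```

View pics/w16.png

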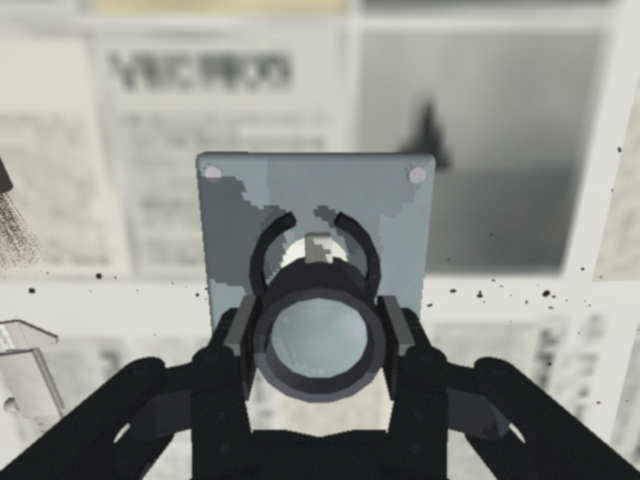

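View pics/c24.png

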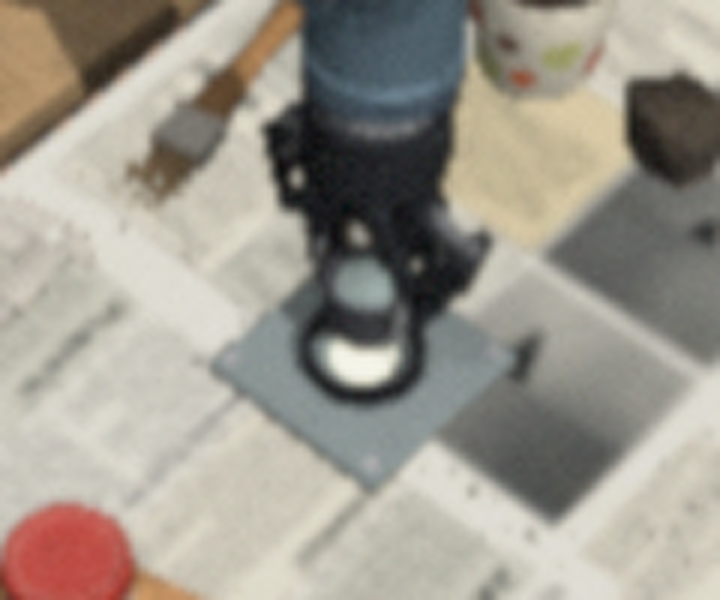

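Collar outer edges are at u 250 and 381 and the notch middle is at u≈316, while the lug is at u≈319. So there's a small x correction, and I'll compute y too.

```bash
python3 - <<'E'
from h import *
from scipy.optimize import least_squares
p,im=load("w16");crop(im,230,140,400,300,4.5,"c26")
print("back edge",bp(p,316,154,.012),"corners",bp(p,198,156,.012),bp(p,435,156,.012),p["xyz"])
H=np.array([bp(p,u,v,.022)[:2] for u,v in[(250,275),(252,255),(262,235),(276,220),(290,212),(340,212),(360,224),(374,244),(381,270),(381,280)]])
r=least_squares(lambda x:np.hypot(H[:,0]-x[0],H[:,1]-x[1])-.0335,[.5,.27]);print(r.x,(r.fun*1000).round(1))
E
```

```text
back edge [0.50625134 0.3319214  0.012     ] corners [0.44889832 0.3306969  0.012     ] [0.56414735 0.33123824 0.012     ] [0.50733725 0.35083208 0.19998256]
[0.50623638 0.27384906] [-0.1 -0.4 -0.5  0.1  0.4  0.3  0.1 -0.7 -0.3  0.2]
```

View pics/c26.png

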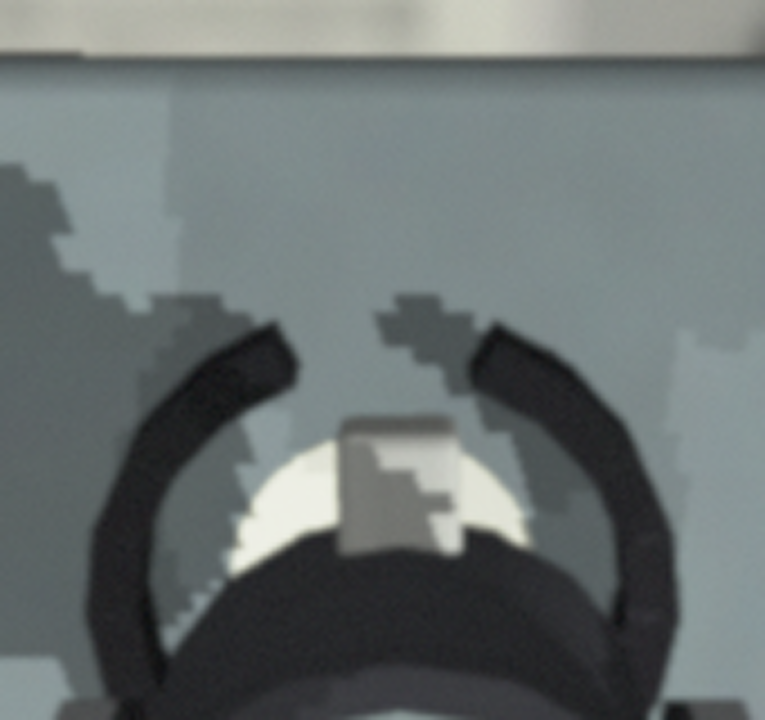

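```bash
python3 - <<'E'
from h import *
p,im=load("w16")
for z in(.055,.060,.065):
    print(z,bp(p,(340/4.5)+230,140+418/4.5,z),bp(p,(455/4.5)+230,140+418/4.5,z))
# lens top disc
for z in(.084,):
    print([bp(p,u,v,z).round(4) for u,v in[(252,340),(387,340),(319,404)]])
E
```

```text
0.055 [0.5024005  0.30526695 0.055     ] [0.51261401 0.30531178 0.055     ]
0.06 [0.50257076 0.30683835 0.06      ] [0.51243203 0.30688163 0.06      ]
0.065 [0.50274101 0.30840975 0.065     ] [0.51225006 0.30845149 0.065     ]
[array([0.4843, 0.2748, 0.084 ]), array([0.5318, 0.275 , 0.084 ]), array([0.508 , 0.2473, 0.084 ])]
```

Lens axis is about (0.5078,0.272) and the ring about (0.5062,0.2725). Shift −1.5 mm in x and go down to just inside the collar.

{"method": "send_rows", "body": {"increments": [1,-0.15,0,0,0,1,-0.15,0,-1,0,1,-0.15,0,-2,0,1,-0.15,0,-2.6,0,1,-0.15,0,-2.8,0,1,-0.15,0,-2.8,0]}}

```text
t: 22.55
ee_pos: [0.5042, 0.2711, -0.0043]
orientation: [0.0, 1.0, 0.003, -0.001]
wrist_force: [0.0, -0.4, -0.9]
opening: 0.0465
```

```bash
python3 - <<'E'
from h import *
p,im=grab("wrist","w17");q=manip.observe();print(q["t"],q["ee_pos"],q["opening"],q["wrist_force"])
crop(im,230,140,400,300,4.5,"c27")
E
```

```text
22.6 [ 0.5045749   0.27116349 -0.00387567] 0.04703902621119274 [-0.39732692 -0.0657957  -1.44786184]
```

View pics/c27.png

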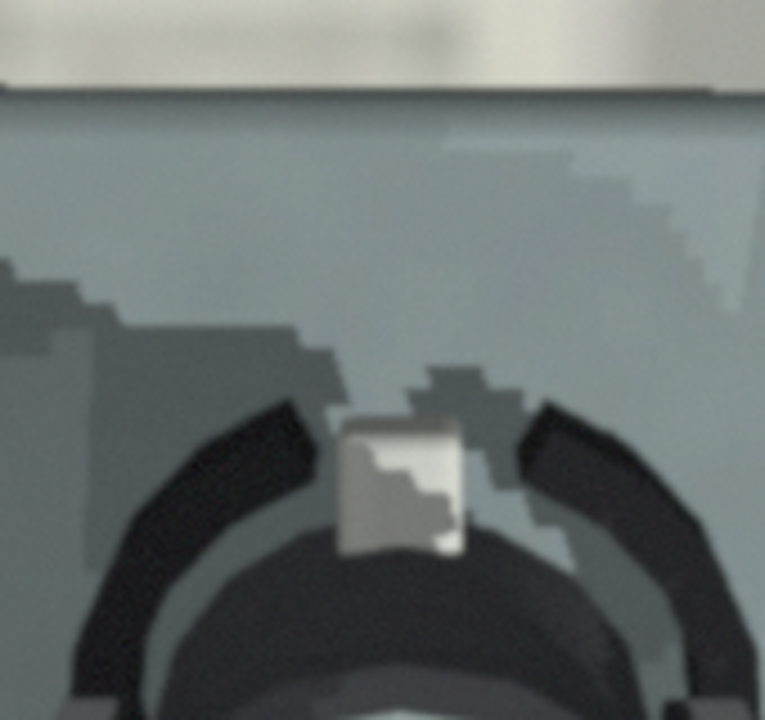

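Lug middle is at crop u=401 and notch middle at 418, so the lens should move about +1.5 mm in x.

{"method": "send_rows", "body": {"increments": [1,0.15,0,0,0,1,0.15,0,0,0,1,0.15,0,0,0]}}

```text
t: 22.9
ee_pos: [0.5066, 0.2713, -0.0032]
orientation: [-0.0, 1.0, 0.003, 0.0]
wrist_force: [0.0, 0.5, -0.4]
opening: 0.0468
```

```bash
python3 - <<'E'
from h import *
p,im=grab("wrist","w18");q=manip.observe();print(q["t"],q["ee_pos"],q["opening"],q["wrist_force"])
crop(im,230,140,400,300,4.5,"c28")
E
```

```text
22.95 [ 0.50647521  0.27123754 -0.00325161] 0.046662383731943265 [-0.06278311 -0.00973486 -0.47594189]
```

View pics/c28.png

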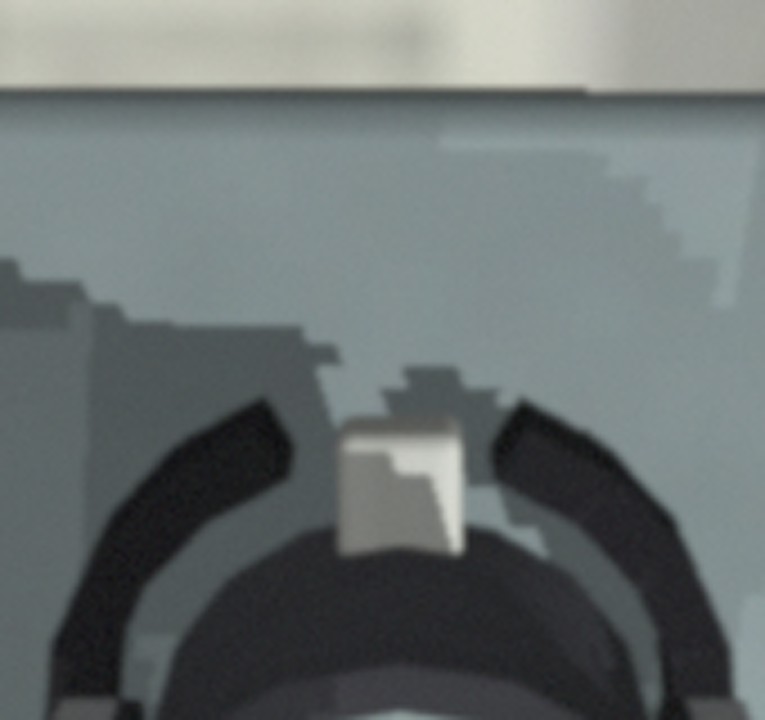

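Lug at u=401 and notch middle at 393, so 0.7 mm back in x. Then lower.

{"method": "send_rows", "body": {"increments": [1,-0.07,0,0,0,1,-0.07,0,-0.3,0,1,-0.07,0,-0.6,0,1,-0.07,0,-0.8,0,1,-0.07,0,-0.9,0,1,-0.07,0,-0.9,0]}}

```text
t: 23.55
ee_pos: [0.5053, 0.2711, -0.0122]
orientation: [0.0, 1.0, 0.003, -0.0]
wrist_force: [-2.7, -0.9, 4.9]
opening: 0.0469
```

```bash
python3 - <<'E'
from h import *
p,im=grab("wrist","w19");q=manip.observe();print(q["t"],q["ee_pos"],q["opening"],q["wrist_force"])
crop(im,230,140,400,300,4.5,"c29")
E
```

```text
23.6 [ 0.50533458  0.27110754 -0.01218253] 0.047068918454261484 [-4.08810524 -0.94513133  4.87782048]
```

View pics/c29.png

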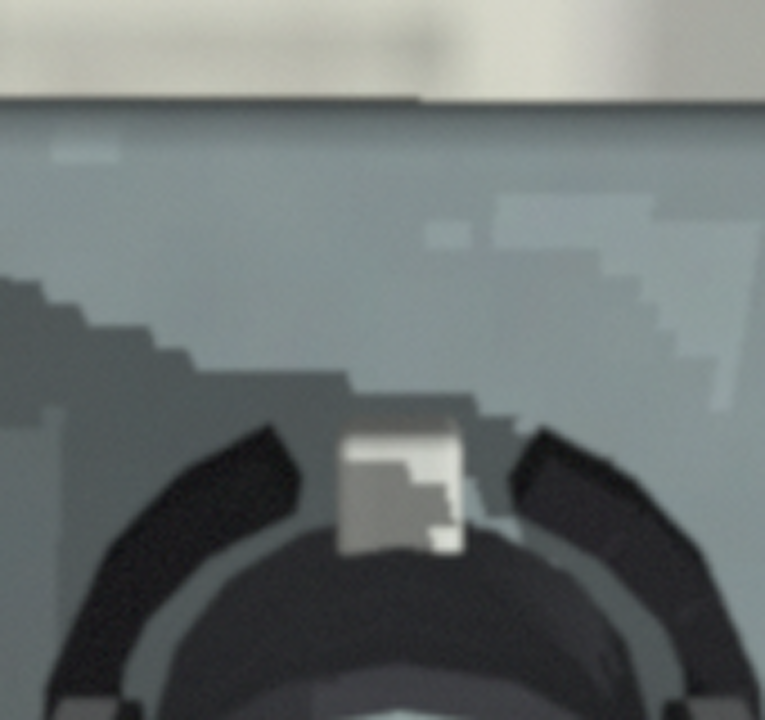

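Contact at +4.9 N with the lug centred in the notch. Press 1 mm more to tell the floor from an edge.

{"method": "send_rows", "body": {"increments": [1,0,0,-0.1,0,1,0,0,-0.1,0,1,0,0,-0.1,0]}}

```text
t: 23.9
ee_pos: [0.5054, 0.2712, -0.0122]
orientation: [0.0, 1.0, 0.004, -0.0]
wrist_force: [-6.3, -2.4, 13.5]
opening: 0.0467
```

```bash
python3 - <<'E'
from h import *
p,im=grab("wrist","w20");p2,s=grab("scene","s20");q=manip.observe();print(q["t"],q["ee_pos"],q["opening"],q["wrist_force"])
crop(s,280,170,400,270,6,"c30")
E
```

```text
24.0 [ 0.50538322  0.27112287 -0.0122755 ] 0.04676370535392322 [-6.10845505 -2.75384993 13.56424153]
```

View pics/c30.png

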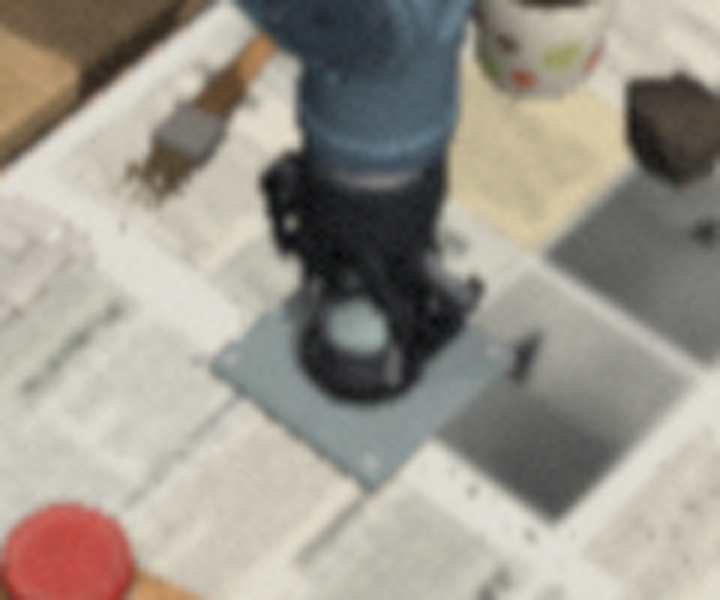

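View pics/w20.png

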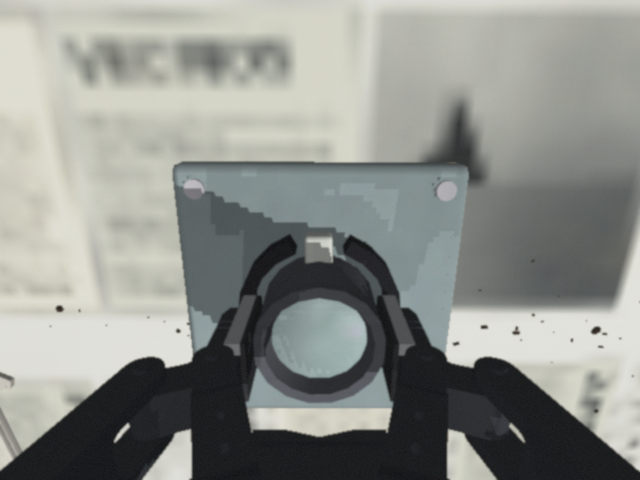

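Firm stop. The lug is inside the notch and the barrel is clear of the collar all round. Relax, release, rise and look.

{"method": "send_rows", "body": {"increments": [1,0,0,0.15,0,1,0,0,0.15,0,-1,0,0,0.15,0,-1,0,0,0.15,0,-1,0,0,0.15,0,-1,0,0,0.15,0,-1,0,0,0.15,0,-1,0,0,2,0,-1,0,0,5,0,-1,0,0,9,0,-1,0,-3,12,0,-1,0,-3,12,0,-1,0,-3,12,0]}}

```text
t: 25.3
ee_pos: [0.5062, 0.241, 0.1072]
orientation: [-0.0, 1.0, 0.003, 0.001]
wrist_force: [-0.7, -0.7, -0.5]
opening: 0.0853
```

```bash
python3 - <<'E'
from h import *
p,im=grab("wrist","w21");p2,s=grab("scene","s21");q=manip.observe();print(q["t"],q["ee_pos"],q["opening"],q["wrist_force"])
crop(s,280,170,400,270,6,"c31");crop(im,220,130,420,330,3,"c32")
E
```

```text
25.4 [0.50457553 0.24123095 0.10522102] 0.08518719454401816 [ 0.36757476  0.29118371 -0.11579654]
```

View pics/c31.png

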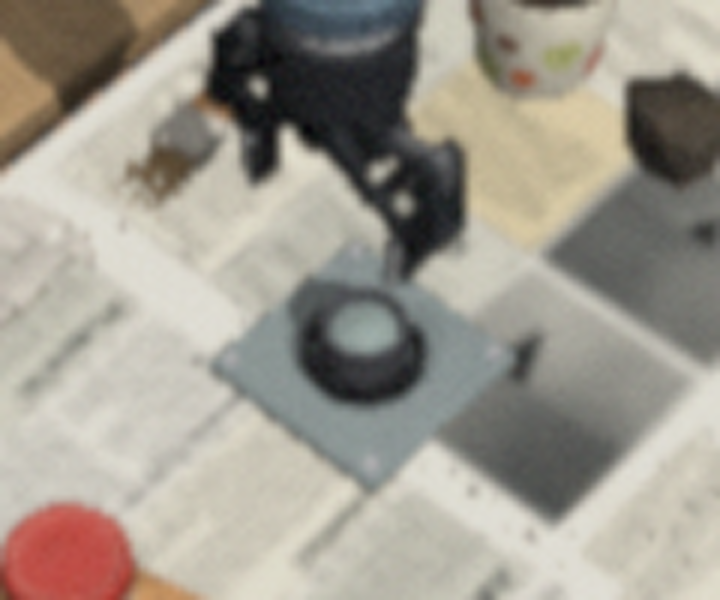

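View pics/c32.png

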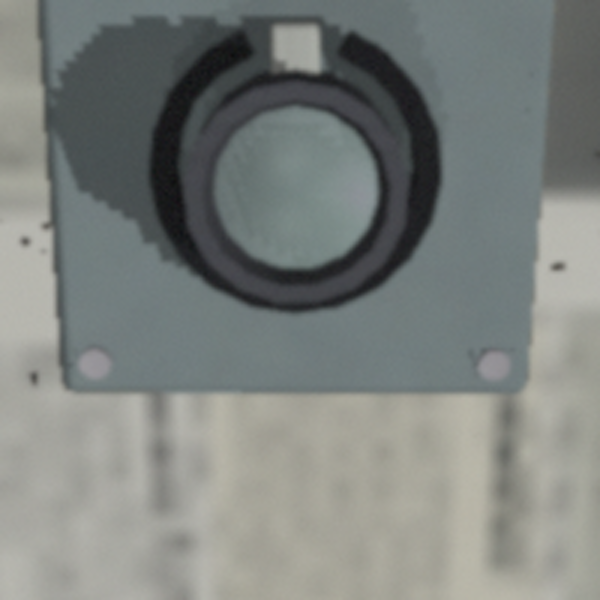

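The lens sits in the collar with its lug in the notch at crop (297,47) and the barrel concentric. Now I return to the slim jar at the pose where I released it; by command bookkeeping that is (+4.22,−30.55,−4.6), −8.7°.

{"method": "send_rows", "body": {"increments": [-1,0,-2,5,0,-1,1,-6,7,-4,-1,2,-11,7,-8.7,-1,3,-16,7,-8.7,-1,4,-21,7,-8.7,-1,4.22,-26,7,-8.7,-1,4.22,-30.55,7,-8.7,-1,4.22,-30.55,7,-8.7,-1,4.22,-30.55,7,-8.7,-1,4.22,-30.55,4,-8.7,-1,4.22,-30.55,4,-8.7]}}

```text
t: 26.5
ee_pos: [0.5447, -0.0614, 0.1422]
orientation: [-0.001, 0.997, -0.071, -0.004]
wrist_force: [-0.6, 0.7, 0.4]
opening: 0.0857
```

```bash
python3 - <<'E'
from h import *
p,im=grab("wrist","w22");q=manip.observe();print(q["t"],q["ee_pos"],q["opening"],q["orientation"])
E
```

```text
26.55 [ 0.5456832  -0.06173221  0.14399714] 0.08525643612375708 [-9.92838415e-04  9.97449413e-01 -7.13081822e-02 -2.97098932e-03]
```

View pics/w22.png

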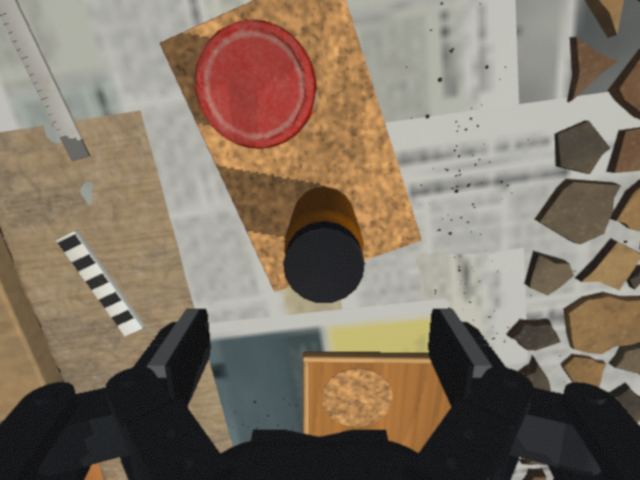

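{"method": "send_rows", "body": {"increments": [-1,0,0,0,0,-1,0,0,0,0,-1,0,0,-3,0,-1,0,0,-6,0,-1,0,0,-8,0,-1,0,0,-8.6,0,-1,0,0,-8.6,0,-1,0,0,-8.6,0]}}

```text
t: 27.35
ee_pos: [0.549, -0.0646, 0.0621]
orientation: [0.0, 0.997, -0.072, 0.001]
wrist_force: [-1.3, -0.3, -0.7]
opening: 0.0857
```

```bash
python3 - <<'E'
from h import *
p,im=grab("wrist","w23");q=manip.observe();print(q["t"],q["ee_pos"],q["opening"],q["orientation"],q["wrist_force"])
blk=((im.max(2)<45)*255).astype(np.uint8)
crop(im,180,200,460,440,2.5,"c33")
E
```

```text
27.4 [ 0.54912376 -0.06463643  0.06221337] 0.08500994428420362 [ 3.63975118e-04  9.97378962e-01 -7.23402931e-02  1.39863864e-03] [ 0.94990491 -0.12270239 -0.21357166]
```

View pics/c33.png

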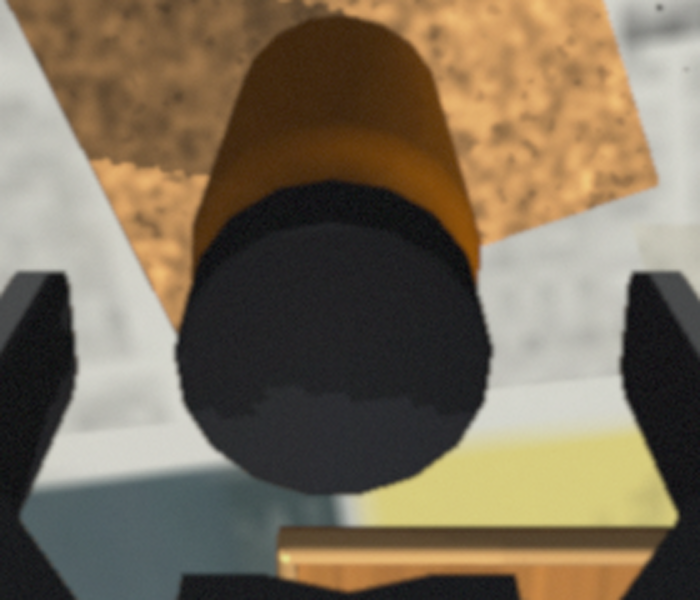

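The pose matches the release pose. The cap is about 2 mm left of centre, and closing will re-centre it.

{"method": "send_rows", "body": {"increments": [1,0,0,0,0,1,0,0,0,0,1,0,0,0,0,1,0,0,0,0,1,0,0,0,0,1,0,0,0,0,1,0,0,0,0,1,0,0,1,0,1,0,0,3,0,1,0,0,6,0,1,0,0,6,0,1,0,0,6,0], "force": 40}}

```text
t: 28.6
ee_pos: [0.5481, -0.0644, 0.121]
orientation: [0.0, 0.997, -0.072, 0.001]
wrist_force: [-0.7, 1.0, -1.7]
opening: 0.0449
```

```bash
python3 - <<'E'
from h import *
p,im=grab("scene","s24");q=manip.observe();print(q["t"],q["ee_pos"],q["opening"],q["wrist_force"]);crop(im,180,220,340,360,5,"c34")
E
```

```text
28.65 [ 0.54718815 -0.06412701  0.11983352] 0.04524367467809332 [-0.83853464  1.31274682 -1.57793515]
```

View pics/c34.png

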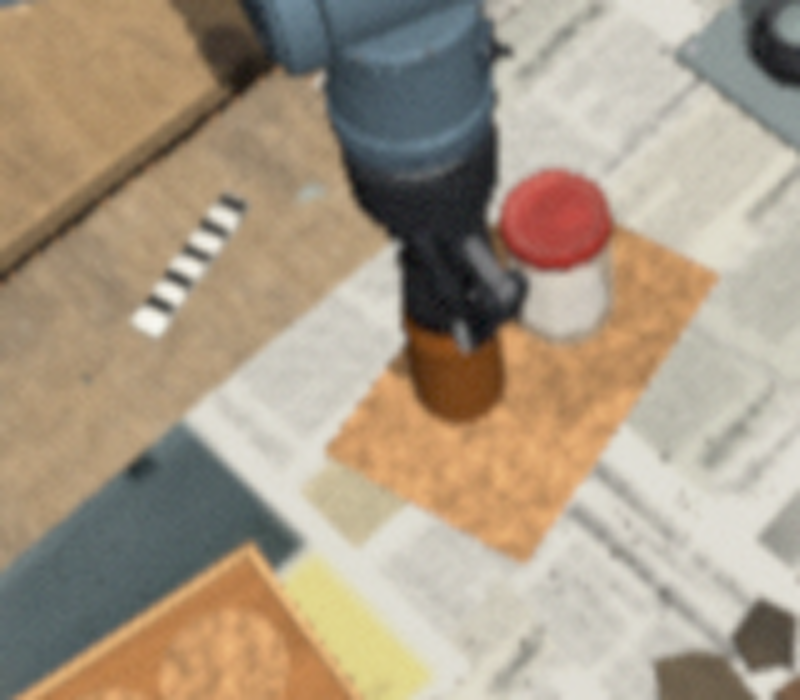

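{"method": "send_rows", "body": {"increments": [1,0.1,-4,1,0,1,0.2,-8,1,0,1,0.4,-12,1,0,1,0.6,-16,1,0,1,0.6,-18.5,1,0,1,0.6,-19,1,0,1,0.6,-19,1,0,1,0.6,-19,0,0,1,0.6,-19,-2.5,0,1,0.6,-19,-4.5,0,1,0.6,-19,-5.2,0,1,0.6,-19,-5.2,0,1,0.6,-19,-5.2,0]}}

```text
t: 29.95
ee_pos: [0.5543, -0.2539, 0.069]
orientation: [0.0, 0.997, -0.072, 0.0]
wrist_force: [-0.0, 0.3, -1.8]
opening: 0.0453
```

```bash
python3 - <<'E'
from h import *
p,im=grab("scene","s25");q=manip.observe();print(q["t"],q["ee_pos"],q["opening"],q["wrist_force"],q["orientation"]);crop(im,160,300,280,400,6,"c35")
E
```

```text
30.0 [ 0.55460775 -0.25431168  0.06959656] 0.04531923136476494 [ 0.2756668  -0.26253427 -1.1633402 ] [ 4.45678164e-04  9.97397975e-01 -7.20866341e-02  7.73206759e-04]
```

View pics/c35.png

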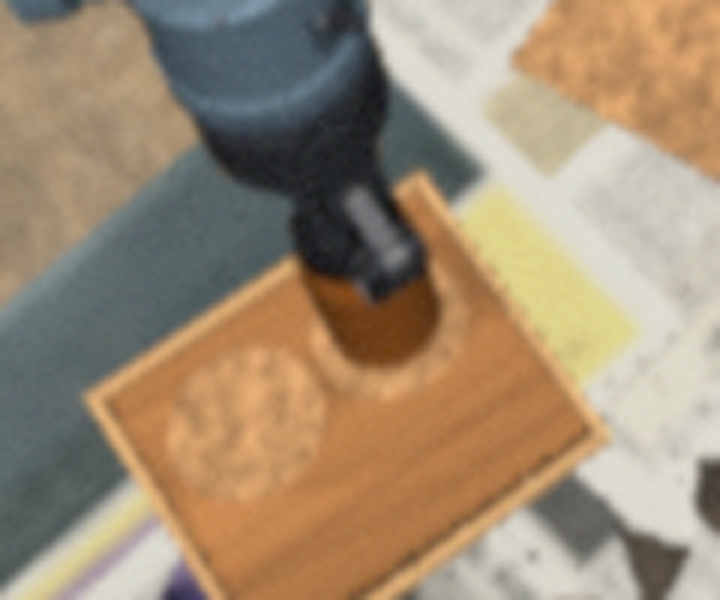

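{"method": "send_rows", "body": {"increments": [1,0,0,-0.3,0,1,0,0,-0.5,0,1,0,0,-0.6,0,1,0,0,-0.6,0,1,0,0,-0.6,0]}}

```text
t: 30.5
ee_pos: [0.5541, -0.2547, 0.0634]
orientation: [0.0, 0.997, -0.072, 0.0]
wrist_force: [-2.3, 0.7, 5.0]
opening: 0.0455
```

Contact at the original height. Release, rise and check the jar.

{"method": "send_rows", "body": {"increments": [-1,0,0,0,0,-1,0,0,0,0,-1,0,0,0,0,-1,0,0,0,0,-1,0,0,0,0,-1,0,0,2,0,-1,0,0,6,0,-1,0,0,11,0,-1,0,0,15,0,-1,0,0,15,0,-1,0,0,15,0]}}

```text
t: 31.6
ee_pos: [0.5544, -0.2547, 0.2138]
orientation: [0.001, 0.997, -0.072, 0.001]
wrist_force: [-1.0, 0.8, -0.5]
opening: 0.0856
```

```bash
python3 - <<'E'
from h import *
p,im=grab("wrist","w26");q=manip.observe();print(q["t"],q["ee_pos"])
blk=((im.max(2)<50)*255).astype(np.uint8);k=np.zeros_like(blk);k[180:260,280:360]=blk[180:260,280:360]
c=max(cv2.findContours(cv2.morphologyEx(k,cv2.MORPH_OPEN,np.ones((5,5),np.uint8)),0,1)[0],key=cv2.contourArea);e=cv2.fitEllipse(c);print(e,bp(p,*e[0],.113),"before .5540 -.2539")
crop(im,240,130,440,310,4,"c36")
E
```

```text
31.65 [ 0.5534133  -0.25404218  0.2118676 ]
((316.1673278808594, 223.5847625732422), (58.36227798461914, 61.25807571411133), 168.05223083496094) [ 0.55277188 -0.25364601  0.113     ] before .5540 -.2539
```

View pics/c36.png

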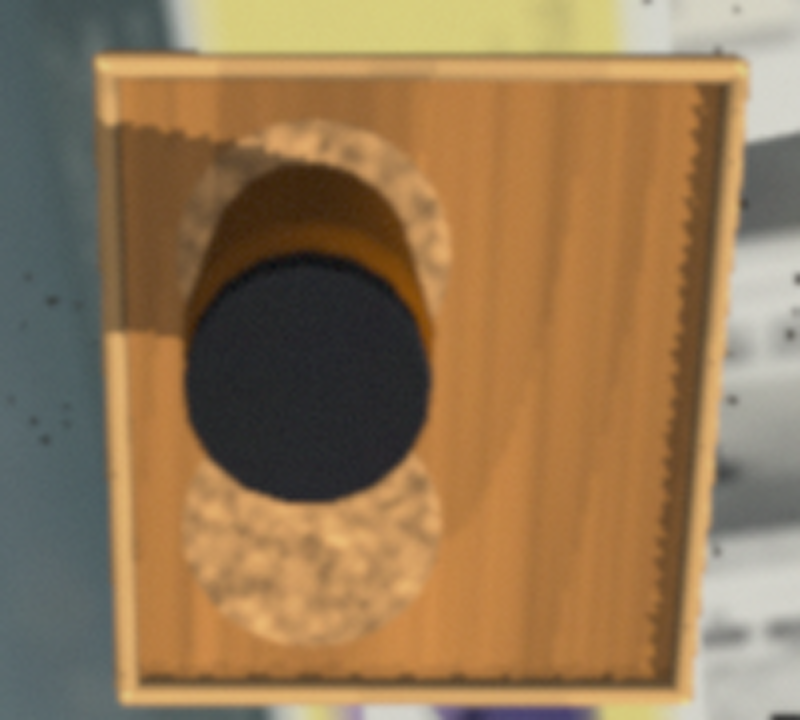

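The slim jar is upright on its cork spot, about 1.3 mm from where it stood before. Now the wide jar: its release pose is (−2.9,+29.2,−17.8) from here.

{"method": "send_rows", "body": {"increments": [-1,-0.3,4,0,0,-1,-0.8,9,0,0,-1,-1.3,14,0,0,-1,-1.8,19,0,0,-1,-2.4,24,0,0,-1,-2.9,28,0,0,-1,-2.9,29.2,0,0,-1,-2.9,29.2,0,0,-1,-2.9,29.2,0,0,-1,-2.9,29.2,-4,0,-1,-2.9,29.2,-8,0,-1,-2.9,29.2,-12,0,-1,-2.9,29.2,-15,0,-1,-2.9,29.2,-17,0,-1,-2.9,29.2,-17.8,0,-1,-2.9,29.2,-17.8,0,-1,-2.9,29.2,-17.8,0]}}

```text
t: 33.35
ee_pos: [0.5257, 0.0367, 0.0353]
orientation: [0.0, 0.997, -0.073, 0.001]
wrist_force: [0.5, 0.5, 0.3]
opening: 0.0858
```

```bash
python3 - <<'E'
from h import *
p,im=grab("wrist","w27");q=manip.observe();print(q["t"],q["ee_pos"],q["wrist_force"],q["orientation"])
E
```

```text
33.4 [0.52603487 0.03692727 0.03575989] [-0.72394618 -0.14649297 -0.0601408 ] [ 1.33703328e-04  9.97343702e-01 -7.28304351e-02  1.11809465e-03]
```

View pics/w27.png

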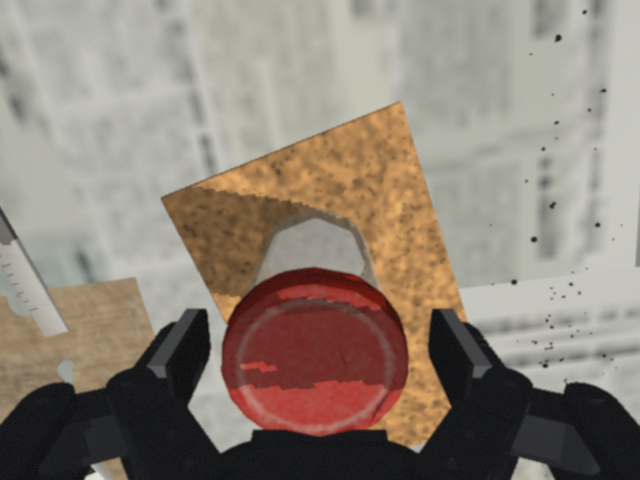

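Lid between the pads. Close and lift.

{"method": "send_rows", "body": {"increments": [1,0,0,0,0,1,0,0,0,0,1,0,0,0,0,1,0,0,0,0,1,0,0,0,0,1,0,0,0,0,1,0,0,1,0,1,0,0,4,0,1,0,0,8,0,1,0,0,12,0,1,0,0,16,0,1,0,0,16,0,1,0,0,16,0], "force": 40}}

```text
t: 34.7
ee_pos: [0.5251, 0.0378, 0.1956]
orientation: [0.0, 0.997, -0.072, 0.001]
wrist_force: [0.9, 0.5, -4.0]
opening: 0.0636
```

```bash
python3 - <<'E'
from h import *
p,im=grab("scene","s28");q=manip.observe();print(q["t"],q["ee_pos"],q["opening"],q["wrist_force"]);crop(im,200,140,400,320,4,"c37")
E
```

```text
34.75 [0.52396498 0.0379067  0.19388003] 0.06329069631998566 [-0.40001002 -0.3483645  -4.03359897]
```

View pics/c37.png

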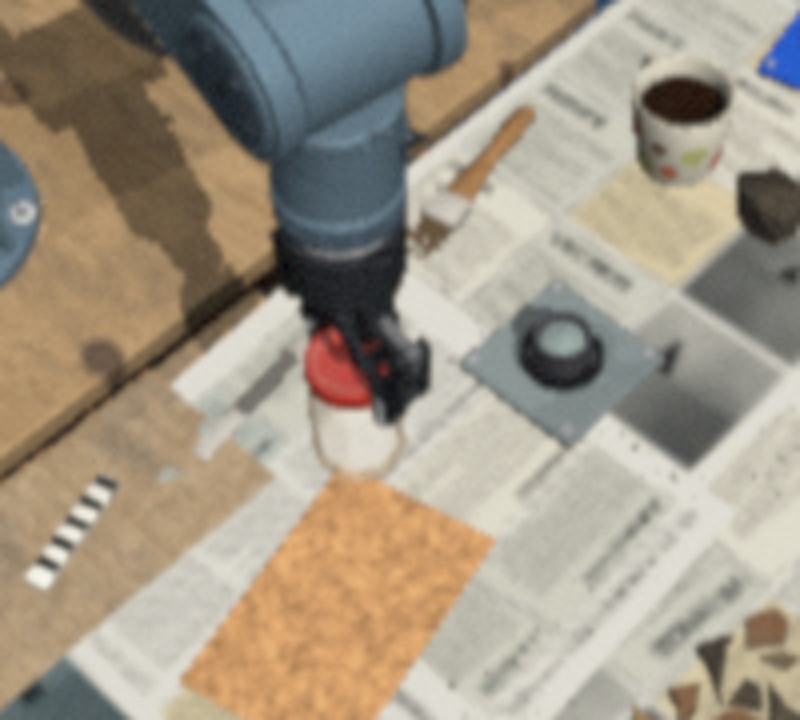

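Held upright. Carry back over its spot, passing above the slim jar with about 40 mm to spare, and stop 10 mm short.

{"method": "send_rows", "body": {"increments": [1,0.2,-4,0,0,1,0.4,-8.5,0,0,1,0.7,-13,0,0,1,0.9,-17.5,0,0,1,1.2,-22,0,0,1,1.4,-26.5,0,0,1,1.6,-31,0,0,1,1.9,-35,0,0,1,1.9,-36.3,0,0,1,1.9,-36.3,0,0,1,1.9,-36.3,0,0,1,1.9,-36.3,-4,0,1,1.9,-36.3,-8,0,1,1.9,-36.3,-11.5,0,1,1.9,-36.3,-14,0,1,1.9,-36.3,-14.8,0,1,1.9,-36.3,-14.8,0,1,1.9,-36.3,-14.8,0]}}

```text
t: 36.55
ee_pos: [0.5449, -0.3253, 0.0481]
orientation: [0.001, 0.997, -0.072, 0.001]
wrist_force: [-0.2, -0.2, -2.8]
opening: 0.0631
```

```bash
python3 - <<'E'
from h import *
p,im=grab("scene","s29");q=manip.observe();print(q["t"],q["ee_pos"],q["opening"],q["wrist_force"]);crop(im,145,310,265,410,6,"c38")
E
```

```text
36.6 [ 0.54514362 -0.3258184   0.04864285] 0.06300905309421959 [ 0.66608437 -0.87071363 -2.99430003]
```

View pics/c38.png

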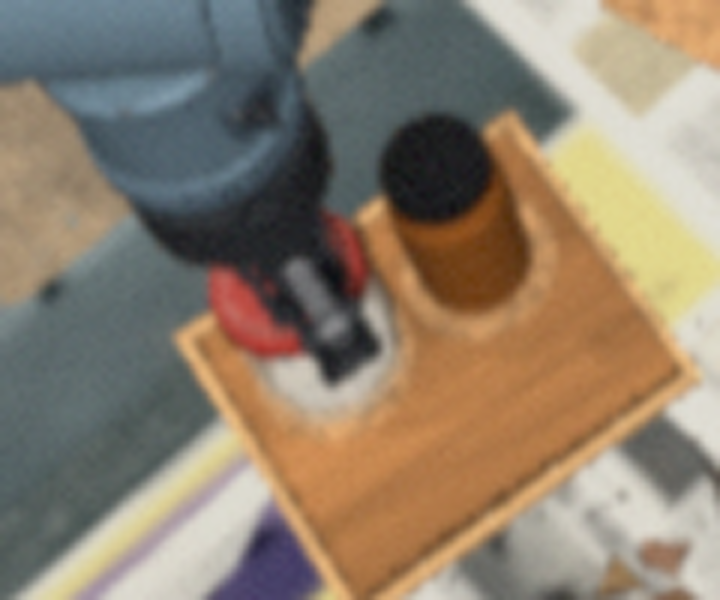

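{"method": "send_rows", "body": {"increments": [1,0,0,-0.4,0,1,0,0,-0.8,0,1,0,0,-1.0,0,1,0,0,-1.0,0,1,0,0,-1.0,0]}}

```text
t: 37.1
ee_pos: [0.5441, -0.3258, 0.0381]
orientation: [0.0, 0.997, -0.072, 0.0]
wrist_force: [-1.4, 2.0, 5.7]
opening: 0.0634
```

Contact. Release, rise and check.

{"method": "send_rows", "body": {"increments": [-1,0,0,0,0,-1,0,0,0,0,-1,0,0,0,0,-1,0,0,0,0,-1,0,0,0,0,-1,0,0,2,0,-1,0,0,6,0,-1,0,0,11,0,-1,0,0,16,0,-1,0,-1.5,21,0,-1,0,-2.2,24.2,0,-1,0,-2.2,24.2,0,-1,0,-2.2,24.2,0]}}

```text
t: 38.4
ee_pos: [0.544, -0.3477, 0.2792]
orientation: [0.0, 0.997, -0.073, 0.001]
wrist_force: [-0.6, -0.3, -0.7]
opening: 0.0855
```

```bash
python3 - <<'E'
from h import *
p,im=grab("wrist","w30");p2,s=grab("scene","s30");p3,t=grab("top","t30");q=manip.observe();print(q["t"],q["ee_pos"],q["q"])
crop(im,255,35,425,220,4,"c39");cv2.imwrite("pics/c40.png",np.hstack([cv2.resize(s[320:410,165:265],None,fx=4,fy=4),cv2.resize(s[195:265,290:390],None,fx=4,fy=360/70)]))
import fit
e=fit.redc(im,(270,110,370,230));print("red",e[0],bp(p,*e[0],.0987),"before",bp(*[load("w1")[0]],314.9,177.4,.0987))
sc=fit.redc(s,(175,340,215,375));print("scene",sc[0],"before 193.1 357.2")
d=cv2.absdiff(cv2.imread("pics/scene0.png"),s)[130:220,350:460].max();print("mug/stone diff",d, cv2.absdiff(cv2.imread("pics/scene0.png"),s)[130:220,355:460].mean())
E
```

```text
38.55 [ 0.54299331 -0.34635504  0.27605191] [-7.51750646e-01  2.87129018e-01  1.32544023e+00  2.80155270e-05
  1.53299527e+00 -6.06951982e-01]
top [471.6 231.2] [19.  19.9]
scene [193.1 357.2] [23.4 27.2]
w1 [314.9 177.4] [68.  69.3]
w2 [316.7 303.8] [140.  147.7]
['top', 'scene'] [ 0.5444 -0.327   0.1001] [-0.1 -0.1 -0.1  0. ]
['top', 'w1'] [ 0.5433 -0.3243  0.1078] [-0.2 -0.2 -0.1  0.2]
['scene', 'w1'] [ 0.5429 -0.3263  0.0963] [ 0.3 -0.1 -0.1  0.3]
['w1', 'w2'] [ 0.5432 -0.3256  0.0988] [ 0. -0. -0.  0.]
['top', 'scene', 'w1', 'w2'] [ 0.5437 -0.3264  0.0987] [-1.2  0.9  0.2 -0.3  0.6  0.8  0.6  0.7]
red (314.1149597167969, 178.72467041015625) [ 0.54293995 -0.3259001   0.0987    ] before [ 0.54317373 -0.32556358  0.0987    ]
scene (193.00924682617188, 357.18719482421875) before 193.1 357.2
mug/stone diff 22 2.372204585537919
```

View pics/c39.png

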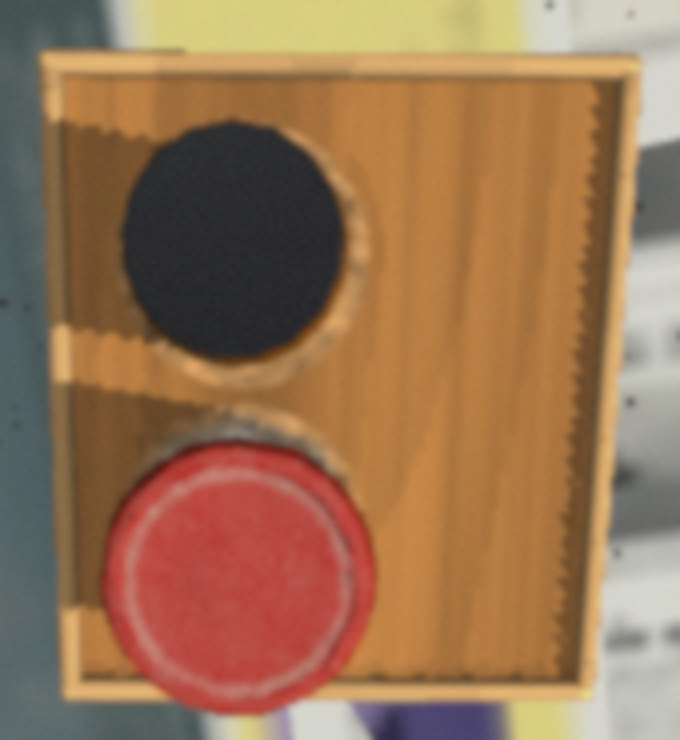

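View pics/c40.png

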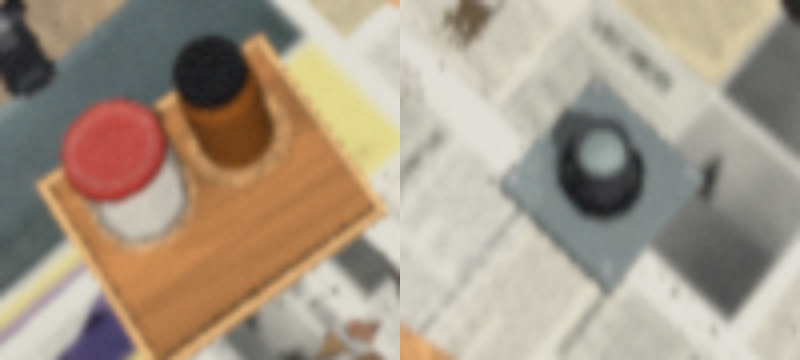

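View pics/s30.png

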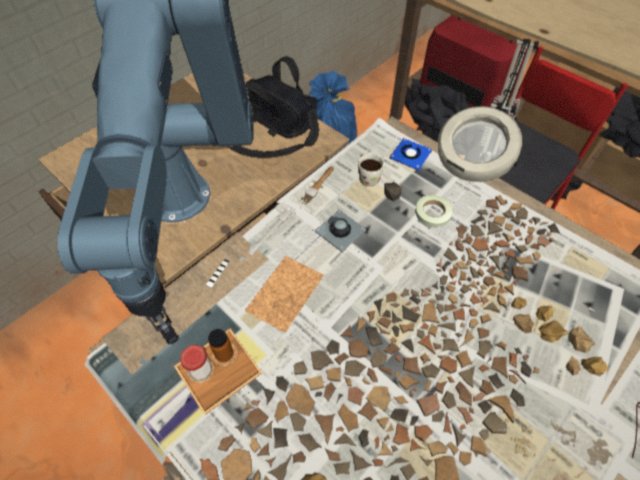

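The wide jar matches its start within 0.4 mm in the wrist view and 0.1 px in the scene view. The slim jar stands upright on its spot, the lens is seated, the mug and stone are unchanged, and the arm is clear. Handing in.

```bash
python3 - <<'E'
from rig import manip
manip.job_done(); print(manip.observe()["t"])
E
```

```text
the job is handed in; nothing more can be done
the job is handed in; nothing more can be done
```

I moved both jars to the cork mat and set the lens in the grey stand's collar with its lug in the notch. Then I put each jar back on its own spot in the tray and handed the job in at about 38.6 s.

**Last checks**
- **Wide jar:** upright and within about 0.4 mm of where it started.
- **Slim jar:** upright on its cork spot, about 1–1.5 mm toward the front of the tray from its first position.
- **Lens:** concentric in the collar with the lug in the notch. Pressed down, it stopped firmly at 13.5 N. That stop was about 2 mm higher than I worked out from the tray pick, and the lens top looked 2–3 mm high in the image. I put both down to measurement error, since a lug resting on the collar would stand about 10 mm high.
- **Mug and stone:** unchanged in the scene picture.
- **Gripper:** open and clear of everything.

**What disagreed:** the real finger ends sit about 34 mm (shut) above the stated tool point. My first close therefore shut just above the lid without touching it. I measured the offset from the pictures and allowed for it in every later grasp.

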